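# Clear the litho stone after drawing

## Task

Clear the drawing stone: put the sound ink cakes and crayon bars back in their matching pockets of the wooden case, all the way down, and drop the worn stubs into the steel remelt tin. Tip the crayon ends out of the scoop into the same tin, then set the empty scoop back flat on its cork mat. Leave the mug and the ink plate where they are.

Things in the scene. Friction and masses are not known exactly. Their poses are not given: they have to be found in the camera images.
- stone: Pale grey-cream lithographic stone, a flat slab 240 (x) x 340 (y) x 60 mm thick, fixed on the bench; origin under its centre on the bench, so its top face is 60 mm above it. The loose drawing materials lie on it.
- case: Wooden crayon case, fixed: a flat block 190 (its x) x 170 (its y) x 24 mm high with four open pockets in the top, each 12 mm deep; origin under its centre on the bench. The two round pockets are in its -x half, the two oblong slots in its +x half. It stands to the left or to the right of the stone.
- round1 (a point): Centre of the floor of a round pocket of the case, 12 mm above the bench; pocket 54 mm in diameter, 12 mm deep (case top 24 mm above the bench). Axes as the case.
- round2 (a point): The same for the other round pocket, 85 mm beside the first.
- slot1 (a point): Centre of the floor of an oblong slot of the case, 12 mm above the bench; slot 72 mm long along the case's x axis, 32 mm wide, 12 mm deep. Axes as the case.
- slot2 (a point): The same for the other oblong slot, 85 mm beside the first.
- tin: Remelt tin, fixed: an open-topped square grey sheet-steel box 180 x 180 mm, 90 mm high, walls and floor 4 mm thick; origin under its centre on the bench, axes along its sides. It stands on the other side of the stone from the case.
- mat: Cork mat, fixed flat on the bench between the robot and the stone, 150 (its x) x 130 (its y) x 4 mm; the scoop's place. Origin at the centre of its underside.
- scoop: Loose red sheet-steel bench scoop like a small dustpan, about 160 g with a wooden handle. Origin under the centre of the pan (120 mm long along its x, 100 mm wide along its y, floor 3 mm thick), z up. The +x side is an open lip without a wall; side walls stand 25 mm, the back wall (-x side) 41 mm above the underside. From the back wall the handle runs out along -x.
- scoop_handle (a point): Middle of the scoop's handle, 95 mm from the pan's centre towards -x and 32 mm above the scoop's underside: a level wooden bar 70 mm long along the scoop's x, 20 mm wide (y), 18 mm high, clear of the bench below. Axes as the scoop.
- scoop_lip (a point): Middle of the scoop's open lip, at the pan's floor, 60 mm from the pan's centre towards +x. Axes as the scoop.
- cake1_c (a point): Centre (half-way up) of a sound ink cake: a black round disc with a tan paper band, 46 mm in diameter, 26 mm thick, lying flat, 45 g; z is its axis. May be absent.
- cake2_c (a point): Centre (half-way up) of a sound ink cake: a black round disc with a tan paper band, 46 mm in diameter, 26 mm thick, lying flat, 45 g; z is its axis. May be absent.
- bar1_c (a point): Centre (half-way up) of a sound crayon bar: a black block with a tan paper band, 64 mm long (x), 24 mm wide (y), 26 mm high (z), 45 g. May be absent.
- bar2_c (a point): Centre (half-way up) of a sound crayon bar: a black block with a tan paper band, 64 mm long (x), 24 mm wide (y), 26 mm high (z), 45 g. May be absent.
- stub1_c (a point): Centre (half-way up) of a worn crayon stub: a short bare reddish-brown block with rounded edges, no paper band, 34 mm long (x), 22 mm wide (y), 24 mm high (z), 22 g. May be absent.
- stub2_c (a point): Centre (half-way up) of a worn crayon stub: a short bare reddish-brown block with rounded edges, no paper band, 34 mm long (x), 22 mm wide (y), 24 mm high (z), 22 g. May be absent.
- stub3_c (a point): Centre (half-way up) of a worn crayon stub: a short bare reddish-brown block with rounded edges, no paper band, 34 mm long (x), 22 mm wide (y), 24 mm high (z), 22 g. May be absent.
- end1_c (a point): Centre (half-way up) of a crayon end lying in the scoop at the start: a bare reddish-brown lump 21 x 20 x 18 mm, 12 g. May be absent. Crayon slides off the sheet steel once it is sloped some 40 degrees.
- end2_c (a point): Centre (half-way up) of a crayon end lying in the scoop at the start: a bare reddish-brown lump 21 x 20 x 18 mm, 12 g. May be absent. Crayon slides off the sheet steel once it is sloped some 40 degrees.
- end3_c (a point): Centre (half-way up) of a crayon end lying in the scoop at the start: a bare reddish-brown lump 21 x 20 x 18 mm, 12 g. May be absent. Crayon slides off the sheet steel once it is sloped some 40 degrees.
- end4_c (a point): Centre (half-way up) of a crayon end lying in the scoop at the start: a bare reddish-brown lump 21 x 20 x 18 mm, 12 g. May be absent. Crayon slides off the sheet steel once it is sloped some 40 degrees.
- mug: Terracotta mug, a bystander, radius 40 mm, 95 mm high; origin at the centre of its underside.
- ink_plate: White enamel ink plate 160 mm across with a black ink dabber standing in it (72 mm high in all), a bystander; origin at the centre of its underside.

How it is judged:
By the outcome, as a careful person would: the job done as asked, in the order asked, and still so for the second after the job is handed in, with the robot touching nothing.
Of stub1, stub2, stub3 only 2 to 3 are there at a start; the rules pass over those that are not, and their reading is None.
Of cake1, cake2, bar1, bar2 only 3 to 4 are there at a start; the rules pass over those that are not, and their reading is None.
Of end1, end2, end3, end4 only 3 to 4 are there at a start; the rules pass over those that are not, and their reading is None.
At some moment in a run one of cake1, cake2, bar1, bar2, stub1, stub2, stub3 may be knocked a few centimetres aside while the robot is not near it.
It also fails if it takes over 210 s, if anything falls off the work surface, if the arm or the gripper's body presses on something with over 40 N, if the wrist force passes 120 N, or if a joint passes its speed limit or range.

## Robot

A 7-joint arm with a two-finger parallel gripper is mounted at the origin on the work surface. World frame = base frame: x ahead of the robot, y to its left, z up, the work surface at z = 0. Lengths are in m, angles in rad, forces in N, time in s.
With the tool pointing down it reaches from about 0.35 to 0.9 m from the base axis. Payload 19.9 kg.
Tool frame: the origin (TCP) lies on the centre line of the jaws, within the pads' length; the fingertips stand 22 mm ahead of it and the grasp point (between the pads) lies 3 mm ahead of it; z points along the fingers, y is the line along which they close (so a half turn about z gives the same grasp; the last joint's range is limited). The gripper opens to 94 mm and grips with 3 to 60 N. Pads are 16 mm wide; open, the fingers measure 119 mm over their backs; the gripper's body (75 mm by 177 mm) begins 78 mm behind the grasp point.
Start: joints at [1.153, 0.417, -0.01, 1.614, 0.005, 1.111, -0.053], TCP at [0.229, -0.581, 0.227] pointing down, gripper open.
Joint ranges: [-2.81, 2.81], [-0.39, 2.02], [-1.27, 1.25], [0.06, 2.57], [-1.19, 4.33], [0.19, 2], [-2.82, 2.82]. Speed limits (rad/s): [1.89, 1.89, 2.39, 2.39, 3.01, 3.01, 3.01].

## Interface

Orientations are given as [roll, pitch, yaw] about the fixed x, y, z axes, in that order (R = Rz(yaw) Ry(pitch) Rx(roll)).
In Python, from bench import ctrl gives the robot as it stands.
- The arm moves only by the tool step_arm, never from a script. Its argument "increments" is a list of rows, each a list of 4 numbers: the shift along the tool's x, y, z in mm, then the turn about the tool's z in rad. A call has 1 to 5 rows; each row shifts and turns the commanded pose from where the row before left it, along the tool's axes as they then stand; what a row does not reach is not made up. A row lasts 1/10 s, in which the tool goes at most 50 mm and 8.59 degrees, less where a joint would pass 70% of its speed; a pose out of reach is approached as far as the arm can. A call is refused whole if a number of a shift passes 50 or a number of a turn 0.15, either way. A call with a gripper value outside its range is refused whole. "claw" is the opening in per cent of the stroke, from 0 (shut) to 100 (fully open), set as the call begins (left out, the last holds). The fingers move at their own pace and stop on an object; the grip force is fixed at half the most. Time passes only in rows, so rows that do not move let the fingers close. It gives the time, the measured TCP pose, the force, the opening and the grip force at its end, in the units of the state.
- ctrl.state(): the state, without advancing time (a new reading comes with each control period).
- ctrl.grab_frame(name): name is "scene" or "side" or "wrist"; returns a dict with "img" (480x640x3 uint8, red, green, blue), "range_z" (480x640 float32, m along the optical axis (not along the pixel's ray), 0 where there is no reading), "K" (3x3 intrinsics, pixels), "dist" ([k1, k2, p1, p2, k3] as OpenCV has them; the pictures are not rectified), "world_to_cam" (4x4, takes a point from world to camera coordinates). Camera axes: x right, y down, z forward; pixel columns grow to the right and rows downward; lengths in m; the calibration is good to about 2 mm. A picture is of the moment at which its call begins.
- ctrl.sign_off(): hands the job in; it is judged then, once.
Trained networks look in the newest picture that a camera, given by its name, has taken for a name from the list of things; names that differ only in an ending like _2 or _b are one class to them, and where a whole thing is asked for, a point or a joint stands for the part that bears it (a point fixed in the world has none). Each returns a list of dicts, best first, with "conf" (0 to 1); they miss things now and then, are a little off and sometimes report something else, mostly with a low value. They report only what shows in the picture. A call takes as long as a camera call.
- ctrl.search_frame(camera, query): "box" ([left, top, right, bottom] in pixels, round what is visible of it).
- ctrl.outline_of(camera, query): "pixels" (480x640 bool, what is visible of it) and "box" ([left, top, right, bottom] in pixels, round what is visible of it).
- ctrl.place_of(camera, query): "at" ([row, column] in pixels: a listed point, or the origin of a listed thing).
The state is a dict: "clock": time; "q": joint angles; "qd": joint speeds; "tau": joint torques, N m; "eef_pos": TCP position; "eef_rot": TCP orientation; "ft_force": force on the tool from outside, world axes, zero at the start; "moment": the same for the moment, N m; "opening": finger opening in m; "finger_force": force on a finger pad.
Only numpy, scipy, OpenCV 4.12 (cv2) and the standard library are available. Lean on these libraries where they do the work, as an engineer would, in place of code of your own. Each camera call takes 0.05 s, during which the arm holds its last target. There are 200 camera calls.

## Working session

There is one attempt and no reset: what is moved stays moved. The work goes in short steps, Python scripts to look and compute and a tool call to move; the robot and the scene stay as the last step left them, time stands still between calls to the robot, and variables do not carry over. Pictures are saved under pics/ and viewed, at most 14 in all, crops included, and the job is handed in when it is done.

Besides the shell and the picture viewer there is one more tool, called after ">>>" as name(argument=value, ...), one argument or row to a line, values as JSON. step_arm: Moves the arm, as the interface text tells. Its arguments: {"type":"object","properties":{"increments":{"type":"array","items":{"type":"array","items":{"type":"number"}}},"claw":{"type":"number"}},"required":["increments"]}

```bash
mkdir -p pics; cat > h.py <<'E'
import numpy as np, cv2
from bench import ctrl
from scipy.spatial.transform import Rotation as R
def world(f,u,v,d):
    p=cv2.undistortPoints(np.array([[[u,v]]],float),f["K"],np.array(f["dist"],float))[0,0]
    c=np.array([p[0]*d,p[1]*d,d,1]); return (np.linalg.inv(f["world_to_cam"])@c)[:3]
def cloud(f,mask=None):
    m=(f["range_z"]>0) if mask is None else (mask&(f["range_z"]>0))
    v,u=np.nonzero(m); d=f["range_z"][v,u].astype(float)
    p=cv2.undistortPoints(np.stack([u,v],1)[:,None].astype(float),f["K"],np.array(f["dist"],float))[:,0]
    c=np.c_[p*d[:,None],d,np.ones(len(d))]
    return (c@np.linalg.inv(f["world_to_cam"]).T)[:,:3],u,v
def save(f,n): cv2.imwrite(f"pics/{n}.png",f["img"][:,:,::-1])
E
python3 - <<'E'
from h import *
s=ctrl.state(); print({k:np.round(v,3) for k,v in s.items()})
a=ctrl.grab_frame("scene");save(a,"scene0");b=ctrl.grab_frame("side");save(b,"side0")
print(a["world_to_cam"],b["world_to_cam"],a["K"])
print(R.from_euler('xyz',s["eef_rot"]).as_matrix().round(3))
E
```

```text
{'clock': np.float64(0.0), 'q': array([ 1.154,  0.418, -0.01 ,  1.614,  0.005,  1.111, -0.053]), 'qd': array([-0.001, -0.   ,  0.001,  0.   ,  0.   ,  0.001,  0.001]), 'tau': array([ 0.0000e+00, -8.5124e+01,  6.3900e-01, -4.2598e+01, -4.9000e-02,
        1.9000e-02,  0.0000e+00]), 'eef_pos': array([ 0.229, -0.581,  0.227]), 'eef_rot': array([-3.14 ,  0.   ,  0.376]), 'ft_force': array([-0.332, -0.029, -0.494]), 'moment': array([-0.01 ,  0.035, -0.005]), 'finger_force': np.float64(0.0), 'opening': np.float64(0.094)}
[[-0.61271019  0.79029635  0.00423084  0.29760741]
 [ 0.62196601  0.4854941  -0.61437265 -0.25152365]
 [-0.48759052 -0.37380095 -0.78900465  1.28349141]
 [ 0.          0.          0.          1.        ]] [[ 0.97552007 -0.21979441 -0.00714174 -0.44129498]
 [-0.16090874 -0.69127658 -0.70444664  0.14090704]
 [ 0.14989652  0.68835101 -0.70972102  0.82585782]
 [ 0.          0.          0.          1.        ]] [[459.93400491   0.         315.18510604]
 [  0.         459.93400491 236.02931304]
 [  0.           0.           1.        ]]
[[ 0.93   0.367 -0.   ]
 [ 0.367 -0.93   0.001]
 [-0.    -0.001 -1.   ]]
```

View pics/scene0.png

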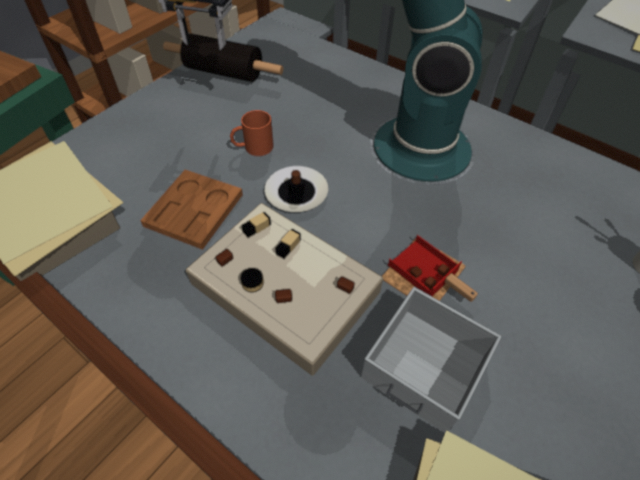

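View pics/side0.png

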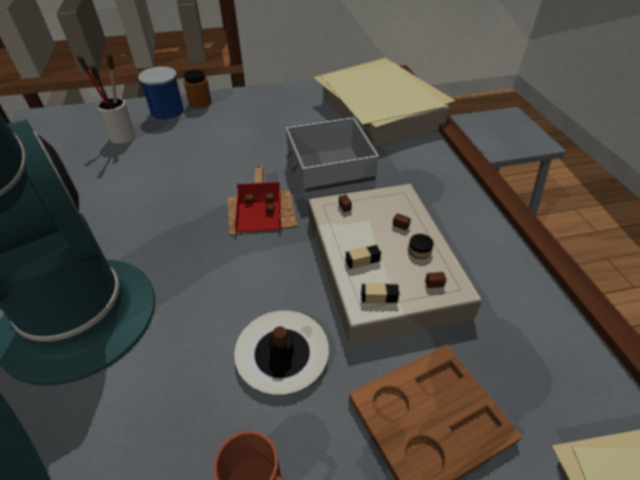

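Scene: 2 bars ((256,223),(288,242)), 1 cake (251,279), 3 stubs ((224,257),(284,295),(345,284)); case to the left, tin to the right, and the scoop on its mat with its handle toward the tin. The side picture agrees.

```bash
cat > m.py <<'E'
from h import *
def tops(zlo,zhi,name,cams=("scene","side"),frames=None,minc=0.4):
    out=[]
    for c in cams:
        for o in ctrl.outline_of(c,name):
            if o["conf"]<minc: continue
            P,_,_=cloud(frames[c],o["pixels"])
            P=P[(P[:,2]>zlo)&(P[:,2]<zhi)]
            if len(P)<8: continue
            r=cv2.minAreaRect((P[:,:2]*1000).astype(np.float32))
            out.append((c,name,round(o["conf"],2),len(P),np.round(np.median(P[:,2])*1000),np.round(r[0]),np.round(r[1]),round(r[2])))
            print(*out[-1])
E
python3 - <<'E'
from m import *
F={c:ctrl.grab_frame(c) for c in("scene","side")}
for n,l,h in[("cake1_c",.078,.1),("bar1_c",.078,.1),("stub1_c",.076,.1),("case",.018,.03),("stone",.054,.066),("tin",.085,.095),("mat",.001,.008),("scoop",.0,.06),("scoop_handle",.03,.06),("mug",.085,.1),("ink_plate",.0,.08)]: tops(l,h,n,frames=F)
for n in["round1","round2","slot1","slot2","scoop_handle","scoop_lip","scoop","mat","tin","case","cake1_c","bar1_c","stub1_c","end1_c"]:
    for c in F:
        for o in ctrl.place_of(c,n):
            if o["conf"]<.4: continue
            r,cc=o["at"]; d=F[c]["range_z"][int(round(r)),int(round(cc))]
            print(n,c,round(o["conf"],2),np.round(o["at"]),(world(F[c],cc,r,d)*1000).round())
E
```

```text
scene bar1_c 0.89 314 84.0 [532. -38.] [66. 26.] 5
side bar1_c 0.58 421 86.0 [531. -40.] [64. 27.] 6
scene stub1_c 0.62 152 82.0 [539. 119.] [22. 32.] 6
side stub1_c 0.56 128 83.0 [539. 115.] [21. 35.] 7
scene case 0.94 3110 22.0 [ 555. -326.] [195. 175.] 14
side case 0.73 10059 24.0 [ 556. -327.] [192. 170.] 14
side stone 0.69 13255 61.0 [588.  -5.] [241. 342.] 0
side stone 0.65 84 62.0 [537. -28.] [76. 49.] 4
scene tin 0.57 1288 91.0 [559. 325.] [185. 184.] 3
side tin 0.6 748 91.0 [558. 324.] [183. 187.] 2
scene mat 0.69 578 3.0 [368. 214.] [130. 154.] 87
side mat 0.85 744 4.0 [367. 212.] [132. 150.] 89
side mat 0.74 877 5.0 [560. 400.] [345. 191.] 88
side mat 0.52 149 5.0 [ 532. -365.] [112. 251.] 57
side scoop 0.58 1961 8.0 [366. 236.] [187. 105.] 80
scene scoop_handle 0.83 518 43.0 [369. 244.] [187. 101.] 81
side scoop_handle 0.63 425 42.0 [367. 241.] [192. 100.] 81
scene mug 0.71 222 91.0 [ 281. -358.] [82. 78.] 70
side mug 0.87 594 94.0 [ 283. -349.] [58. 80.] 77
scene ink_plate 0.68 2187 9.0 [ 352. -165.] [154. 155.] 12
side ink_plate 0.82 6079 11.0 [ 354. -163.] [163. 158.] 
[... 1222 characters left out ...]
   1.]
tin side 0.88 [170. 329.] [534. 236.  75.]
tin side 0.42 [197. 250.] [348. 240.  25.]
case scene 0.85 [213. 195.] [ 572. -298.   24.]
case scene 0.64 [365. 423.] [559. 322.   2.]
case scene 0.56 [245. 288.] [541. -29.  85.]
case side 0.84 [419. 428.] [ 547. -334.   25.]
cake1_c side 0.53 [244. 420.] [642. -45.  84.]
bar1_c scene 0.97 [244. 288.] [538. -31.  84.]
bar1_c side 0.92 [254. 364.] [531. -47.  89.]
bar1_c side 0.69 [355. 278.] [ 347. -183.   31.]
stub1_c scene 0.56 [286. 348.] [545. 127.  84.]
stub1_c side 0.68 [205. 344.] [534. 104.  79.]
end1_c scene 0.45 [269. 442.] [351. 246.  22.]
end1_c side 0.63 [221. 402.] [632.  25.  84.]
end1_c side 0.49 [199. 252.] [351. 236.  22.]
```

```bash
cat > seg.py <<'E'
from h import *
def grid(cams=("scene","side")):
    F={c:ctrl.grab_frame(c) for c in cams}; return F
def objs(F,box=(.45,.73,-.2,.19),zr=(.076,.1)):
    for c,f in F.items():
        P,u,v=cloud(f); m=(P[:,2]>zr[0])&(P[:,2]<zr[1])&(P[:,0]>box[0])&(P[:,0]<box[1])&(P[:,1]>box[2])&(P[:,1]<box[3])
        im=np.zeros((480,640),np.uint8); im[v[m],u[m]]=1; n,L=cv2.connectedComponents(im)
        lab=L[v,u]
        for i in range(1,n):
            k=m&(lab==i)
            if k.sum()<40: continue
            Q=P[k]; Q=Q[Q[:,2]>np.percentile(Q[:,2],95)-.006]
            r=cv2.minAreaRect((Q[:,:2]*1000).astype(np.float32))
            print(c,k.sum(),(Q.max(0)[2]*1000).round(),np.round(r[0],1),np.round(r[1],1),round(r[2],1),"px",u[k].mean().round(),v[k].mean().round())
E
python3 - <<'E'
from seg import *
F=grid(); objs(F)
C=np.array([556,-326.5]);
for c,f in F.items():
    P,u,v=cloud(f); P=P*1000
    for a in (14,):
        t=np.radians(a); X=(P[:,:2]-C)@np.array([[np.cos(t),-np.sin(t)],[np.sin(t),np.cos(t)]])
        m=(P[:,2]<17)&(P[:,2]>5)&(abs(X[:,0])<88)&(abs(X[:,1])<78)
        im=np.zeros((480,640),np.uint8); im[v[m],u[m]]=1; n,L=cv2.connectedComponents(im); lab=L[v,u]
        for i in range(1,n):
            k=m&(lab==i)
            if k.sum()<60: continue
            q=X[k]; lo,hi=np.percentile(q,1,axis=0),np.percentile(q,99,axis=0)
            print(c,k.sum(),'lo',lo.round(),'hi',hi.round(),'mid',((lo+hi)/2).round(1),P[k,2].mean().round())
# scoop pieces
for c,f in F.items():
    P,u,v=cloud(f);P=P*1000
    im=f["img"][v,u].astype(int)
    m=(P[:,0]>280)&(P[:,0]<460)&(P[:,1]>130)&(P[:,1]<350)
    red=m&(im[:,0]>90)&(im[:,1]<45)
    r=cv2.minAreaRect(P[red,:2].astype(np.float32));print(c,'red',r)
    hd=m&(P[:,2]>34)&(P[:,2]<48)&(P[:,1]>262)
    r=cv2.minAreaRect(P[hd,:2].astype(np.float32));print(c,'handle',r,np.percentile(P[hd,2],[5,50,95]))
    en=m&~red&(P[:,2]>15)&(P[:,2]<28)&(P[:,1]<258)&(P[:,1]>160)
    b=np.zeros((480,640),np.uint8); b[v[en],u[en]]=1; n,L=cv2.connectedComponents(b); lab=L[v,u]
    for i in range(1,n):
        k=en&(lab==i)
        if k.sum()>15: print(c,'end',k.sum(),P[k].mean(0).round())
E
```

```text
scene 316 89.0 [ 535.2 -127.4] [28.  64.6] 77.2 px 256.0 222.0
scene 330 88.0 [532.4 -38.2] [63.9 26.2] 4.2 px 288.0 242.0
scene 148 87.0 [ 640.9 -119.9] [20.5 32. ] 75.5 px 224.0 255.0
scene 398 90.0 [646.1 -37.5] [44.5 45.1] 7.2 px 251.0 277.0
scene 156 87.0 [540.5 118.4] [21.5 31. ] 10.4 px 346.0 283.0
scene 180 87.0 [636.2  36.8] [23.4 31.3] 39.9 px 283.0 293.0
side 131 86.0 [538.8 115.9] [20.9 36.1] 5.8 px 344.0 201.0
side 157 86.0 [635.3  35.8] [24.3 33.7] 47.7 px 401.0 219.0
side 419 89.0 [645.9 -39.1] [45.  45.3] 4.2 px 420.0 243.0
side 454 89.0 [531.  -40.4] [63.6 26.3] 3.2 px 362.0 253.0
side 213 87.0 [ 639.4 -122.7] [21.8 31.9] 78.9 px 435.0 277.0
side 546 89.0 [ 534.5 -128.4] [27.7 64.1] 77.6 px 379.0 290.0
scene 234 lo [-74. -71.] hi [-27. -25.] mid [-50.9 -48.1] 11.0
scene 246 lo [-74.  16.] hi [-29.  62.] mid [-51.6  38.8] 11.0
scene 246 lo [  8. -60.] hi [ 75. -35.] mid [ 41.7 -47.4] 11.0
scene 284 lo [ 8. 25.] hi [76. 53.] mid [41.9 38.8] 11.0
side 755 lo [16. 29.] hi [83. 58.] mid [49.3 43.3] 12.0
side 891 lo [-69.  19.] hi [-19.  68.] mid [-43.9  43.5] 12.0
side 10
[... 211 characters left out ...]
, 81.61674499511719)
scene handle ((359.266357421875, 299.165283203125), (79.17704772949219, 74.57205963134766), 0.6954507231712341) [35.88728137 43.46057708 46.05695368]
scene end 138 [315. 208.  21.]
scene end 83 [349. 248.  22.]
scene end 117 [414. 215.  21.]
scene end 80 [391. 202.  23.]
scene end 86 [396. 241.  22.]
side red ((362.4646911621094, 205.75588989257812), (122.6846694946289, 96.11933898925781), 81.07969665527344)
side handle ((389.5050964355469, 299.6255187988281), (145.34654235839844, 72.61497497558594), 11.146668434143066) [35.21959851 44.40583148 47.14278616]
side end 89 [395. 240.  22.]
side end 36 [315. 210.  22.]
side end 66 [345. 242.  23.]
side end 76 [386. 198.  23.]
```

```bash
cat > plan.py <<'E'
from h import *
import math
def plan(wps,step=40,start=None):
    s=ctrl.state()
    p,yaw=(np.array(s["eef_pos"])*1000,s["eef_rot"][2]) if start is None else (np.array(start[:3],float),math.radians(start[3]))
    print("from",p.round(1),round(math.degrees(yaw),1),"q",np.round(s["q"],2))
    for w in wps:
        t=np.array(w[:3],float); ty=math.radians(w[3]); st=w[4] if len(w)>4 else step
        dy=(ty-yaw+math.pi)%(2*math.pi)-math.pi
        n=max(1,math.ceil(np.linalg.norm(t-p)/st-1e-6),math.ceil(abs(dy)/.12-1e-6)); rows=[]
        for i in range(n):
            d=(t-p)/(n-i); c,sn=math.cos(yaw),math.sin(yaw)
            r=[round(c*d[0]+sn*d[1]),round(sn*d[0]-c*d[1]),round(-d[2])]
            dy=(ty-yaw+math.pi)%(2*math.pi)-math.pi
            a=-round(dy/(n-i),2)
            p=p+np.array([c*r[0]+sn*r[1],sn*r[0]-c*r[1],-r[2]]); yaw-=a
            rows.append(r+[a+0.0])
        for i in range(0,n,5): print(str(rows[i:i+5]).replace(" ",""))
        print("  ->",p.round(1),round(math.degrees(yaw),1))
E
python3 -c "
from plan import *
plan([(556,-326,230,14)])"
```

```text
from [ 229.3 -581.4  227.4] 21.5 q [ 1.15  0.42 -0.01  1.61  0.    1.11 -0.05]
[[36,-11,0,np.float64(0.01)],[36,-11,0,np.float64(0.01)],[36,-11,0,np.float64(0.01)],[36,-12,0,np.float64(0.01)],[36,-12,0,np.float64(0.01)]]
[[35,-13,0,np.float64(0.01)],[35,-13,-1,np.float64(0.01)],[35,-13,0,np.float64(0.02)],[35,-14,-1,np.float64(0.01)],[35,-14,0,np.float64(0.02)]]
[[35,-15,-1,np.float64(0.01)]]
  -> [ 555.5 -325.9  230.4] 14.1
```

>>> step_arm(
  increments=[
    [36, -11, 0, 0.01],
    [36, -11, 0, 0.01],
    [36, -11, 0, 0.01],
    [36, -12, 0, 0.01],
    [36, -12, 0, 0.01],
  ],
)

```text
clock: 3.3
eef_pos: [0.3793, -0.4642, 0.2276]
eef_rot: [3.141, -0.0, 0.325]
ft_force: [-0.1, -1.2, 1.0]
opening: 0.0937
finger_force: 0.0
```

>>> step_arm(
  increments=[
    [35, -13, 0, 0.01],
    [35, -13, -1, 0.01],
    [35, -13, 0, 0.02],
    [35, -14, -1, 0.01],
    [35, -14, 0, 0.02],
  ],
)

```text
clock: 3.8
eef_pos: [0.5266, -0.3482, 0.2297]
eef_rot: [3.141, -0.0, 0.255]
ft_force: [0.8, -0.7, 0.1]
opening: 0.0936
finger_force: 0.0
```

>>> step_arm(
  increments=[
    [35, -15, -1, 0.01],
    [0, 0, 0, 0],
    [0, 0, 0, 0],
  ],
)

```text
clock: 4.1
eef_pos: [0.5559, -0.3253, 0.2302]
eef_rot: [-3.141, 0.0, 0.247]
ft_force: [-0.3, -0.4, -0.6]
opening: 0.0937
finger_force: 0.0
```

```bash
sed -i 's/a=-round(dy/a=-round(float(dy)/' plan.py; python3 - <<'E'
from seg import *
f=ctrl.grab_frame("wrist"); save(f,"w0")
print(np.linalg.inv(f["world_to_cam"]).round(3), f["K"][0,0])
P,u,v=cloud(f);P=P*1000
C=np.array([556,-326.5]);t=np.radians(14);M=np.array([[np.cos(t),-np.sin(t)],[np.sin(t),np.cos(t)]])
X=(P[:,:2]-C)@M
m=(P[:,2]<17)&(P[:,2]>5)&(abs(X[:,0])<90)&(abs(X[:,1])<80)
im=np.zeros((480,640),np.uint8); im[v[m],u[m]]=1; n,L=cv2.connectedComponents(im); lab=L[v,u]
for i in range(1,n):
    k=m&(lab==i)
    if k.sum()<60: continue
    q=X[k]; lo,hi=np.percentile(q,.5,axis=0),np.percentile(q,99.5,axis=0); mid=(lo+hi)/2
    print(k.sum(),'lo',lo.round(),'hi',hi.round(),'mid',mid.round(1),'world',(C+M@mid).round(1),P[k,2].mean().round())
E
```

```text
[[ 0.244 -0.935 -0.258  0.629]
 [-0.97  -0.235 -0.065 -0.307]
 [-0.     0.266 -0.964  0.387]
 [ 0.     0.     0.     1.   ]] 418.74206627480754
3016 lo [ 8. 26.] hi [80. 57.] mid [43.6 41.6] world [ 588.3 -275.6] 12.0
2999 lo [  8. -60.] hi [ 80. -28.] mid [ 43.8 -44. ] world [ 609.1 -358.6] 12.0
2400 lo [-75.  15.] hi [-25.  67.] mid [-50.2  41.2] world [ 497.3 -298.6] 12.0
2348 lo [-75. -70.] hi [-25. -19.] mid [-50.2 -44.4] world [ 518.1 -381.7] 12.0
```

View pics/w0.png

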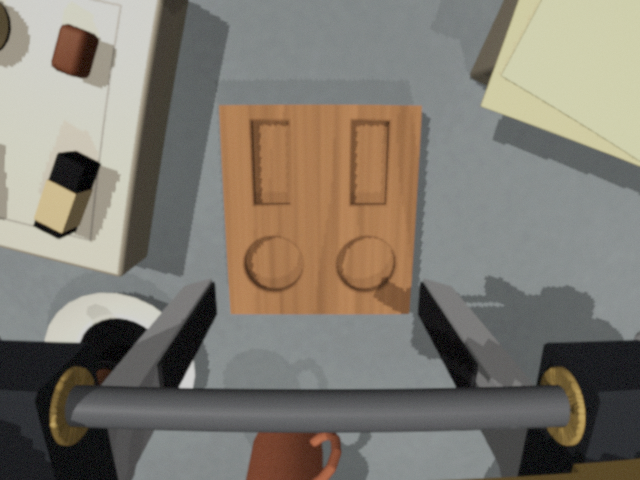

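```bash
python3 - <<'E'
from seg import *
from plan import *
F=grid(("scene","side")); objs(F)
plan([(535,-128,160,-12.5),(535,-128,96,-12.5,25)])
plan([(535,-128,160,-12.5),(610,-358.5,160,14),(610,-358.5,70,14),(610,-358.5,49,14,10)],start=(535,-128,96,-12.5))
E
```

```text
scene 317 89.0 [ 535.4 -127. ] [28.  63.7] 74.5 px 256.0 223.0
scene 333 88.0 [532.  -37.9] [64.8 25.5] 5.4 px 288.0 242.0
scene 140 88.0 [ 641.1 -120.7] [22. 32.] 75.6 px 223.0 255.0
scene 394 90.0 [646.1 -37.5] [45.6 43.8] 77.1 px 251.0 277.0
scene 155 87.0 [540.6 119.4] [21.4 32.1] 15.5 px 346.0 283.0
scene 180 87.0 [634.9  36.3] [21.6 33.5] 46.7 px 283.0 293.0
side 130 87.0 [538.3 116. ] [21.5 33.6] 8.6 px 344.0 200.0
side 156 86.0 [634.3  34.4] [23.  33.8] 48.6 px 401.0 219.0
side 458 89.0 [530.9 -39.2] [63.8 27.6] 5.4 px 362.0 254.0
side 49 86.0 [ 627.8 -119.3] [20.4  9.4] 55.3 px 429.0 277.0
side 548 90.0 [ 534.5 -128.9] [27.1 64.1] 75.5 px 379.0 290.0
from [ 554.7 -327.   230.4] 14.0 q [ 0.58  0.45 -0.13  1.56  0.06  1.14 -0.89]
[[5,-33,12,0.08],[2,-33,12,0.08],[0,-33,12,0.08],[-3,-33,11,0.07],[-6,-33,12,0.08]]
[[-8,-33,11,0.07]]
  -> [ 535.2 -127.9  160.4] -12.4
[[0,0,21,0.0],[0,0,22,0.0],[0,0,21,0.0]]
  -> [ 535.2 -127.9   96.4] -12.4
from [ 535. -128.   96.] -12.5 q [ 0.58  0.45 -0.13  1.56  0.06  1.14 -0.89]
[[0,0,-32,0.0],[0,0,-32,0.0]]
  -> [ 535. -128.  160.] -12.5
[[18,30,0,-0.07],[15,31,0,-0.07],[13,32,0,-0.06],[11,33,0,-0.07],[9,33,0,-0.06]]
[[7,34,0,-0.07],[5,34,0,-0.06]]
  -> [ 609.7 -358.2  160. ] 13.9
[[0,0,30,0.0],[0,0,30,0.0],[0,0,30,0.0]]
  -> [ 609.7 -358.2   70. ] 13.9
[[0,0,7,0.0],[0,0,7,0.0],[0,0,7,0.0]]
  -> [ 609.7 -358.2   49. ] 13.9
```

>>> step_arm(
  increments=[
    [5, -33, 12, 0.08],
    [2, -33, 12, 0.08],
    [0, -33, 12, 0.08],
    [-3, -33, 11, 0.07],
    [-6, -33, 12, 0.08],
  ],
  claw=60,
)

```text
clock: 4.75
eef_pos: [0.5383, -0.1605, 0.1713]
eef_rot: [3.141, -0.0, -0.149]
ft_force: [1.3, 0.2, -0.5]
opening: 0.0585
finger_force: 0.0
```

>>> step_arm(
  increments=[
    [-8, -33, 11, 0.08],
    [0, 0, 20, 0],
    [0, 0, 22, 0],
    [0, 0, 22, 0],
    [0, 0, 0, 0],
  ],
)

```text
clock: 5.25
eef_pos: [0.534, -0.1274, 0.0944]
eef_rot: [3.141, 0.004, -0.225]
ft_force: [0.3, -0.5, 0.3]
opening: 0.056
finger_force: 0.0
```

>>> step_arm(
  increments=[
    [0, 0, 0, 0],
    [0, 0, 0, 0],
    [0, 0, 0, 0],
    [0, 0, 0, 0],
  ],
  claw=0,
)

```text
clock: 5.65
eef_pos: [0.5361, -0.127, 0.0972]
eef_rot: [-3.142, -0.001, -0.224]
ft_force: [0.3, -0.8, 0.6]
opening: 0.0278
finger_force: 0.0
```

>>> step_arm(
  increments=[
    [0, 0, 0, 0],
    [0, 0, 0, 0],
    [0, 0, 0, 0],
  ],
)

```text
clock: 5.95
eef_pos: [0.5361, -0.127, 0.097]
eef_rot: [3.141, -0.001, -0.224]
ft_force: [-2.1, 0.2, 7.7]
opening: 0.0237
finger_force: 30.0
```

>>> step_arm(
  increments=[
    [0, 0, -32, 0],
    [0, 0, -32, 0],
    [0, 0, 0, 0],
    [0, 0, 0, 0],
  ],
)

```text
clock: 6.35
eef_pos: [0.536, -0.1269, 0.1608]
eef_rot: [-3.142, -0.001, -0.224]
ft_force: [-1.0, -0.4, -0.7]
opening: 0.024
finger_force: 30.0
```

>>> step_arm(
  increments=[
    [18, 30, 0, -0.07],
    [15, 31, 0, -0.07],
    [13, 32, 0, -0.07],
    [11, 33, 0, -0.07],
    [9, 33, 0, -0.06],
  ],
)

```text
clock: 6.85
eef_pos: [0.588, -0.2928, 0.1589]
eef_rot: [-3.14, 0.002, 0.119]
ft_force: [0.5, 0.5, -0.3]
opening: 0.0235
finger_force: 30.0
```

>>> step_arm(
  increments=[
    [7, 34, 0, -0.07],
    [5, 35, 0, -0.06],
    [0, 0, 30, 0],
    [0, 0, 30, 0],
    [0, 0, 20, 0],
  ],
)

```text
clock: 7.35
eef_pos: [0.6092, -0.3574, 0.0765]
eef_rot: [-3.139, 0.003, 0.246]
ft_force: [0.5, 0.4, -0.6]
opening: 0.0236
finger_force: 30.0
```

```bash
python3 - <<'E'
from plan import *
plan([(610,-358.5,80,14)])
f=ctrl.grab_frame("wrist"); save(f,"w1")
E
```

```text
from [ 609.2 -357.4   76.5] 14.1 q [ 0.57  0.72 -0.13  1.49  0.11  0.94 -0.91]
[[1,1,-4,0.0]]
  -> [ 610.4 -358.1   80.5] 14.1
```

View pics/w1.png

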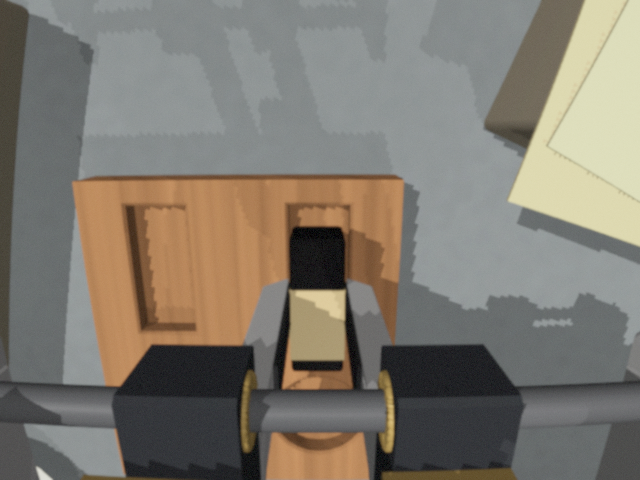

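>>> step_arm(
  increments=[
    [1, 1, 8, 0],
    [0, 0, 8, 0],
    [0, 0, 7, 0],
    [0, 0, 7, 0],
    [0, 0, 0, 0],
  ],
)

```text
clock: 7.9
eef_pos: [0.6115, -0.3586, 0.0496]
eef_rot: [-3.141, 0.001, 0.246]
ft_force: [0.2, -0.5, -0.3]
opening: 0.0236
finger_force: 30.0
```

>>> step_arm(
  increments=[
    [0, 0, 1, 0],
    [0, 0, 0, 0],
    [0, 0, 0, 0],
    [0, 0, 0, 0],
  ],
  claw=50,
)

```text
clock: 8.3
eef_pos: [0.6119, -0.3588, 0.0497]
eef_rot: [3.141, -0.0, 0.246]
ft_force: [-0.2, -0.3, 0.9]
opening: 0.0468
finger_force: 0.0
```

>>> step_arm(
  increments=[
    [0, 0, -30, 0],
    [0, 0, -40, 0],
    [0, 0, -40, 0],
    [0, 0, 0, 0],
    [0, 0, 0, 0],
  ],
)

```text
clock: 8.8
eef_pos: [0.6122, -0.3589, 0.1604]
eef_rot: [3.14, -0.001, 0.246]
ft_force: [0.0, 0.1, 0.1]
opening: 0.047
finger_force: 0.0
```

```bash
python3 - <<'E'
from seg import *
from plan import *
F=grid(("scene","side")); objs(F); print("case");objs(F,(.44,.68,-.45,-.21),(.03,.06))
plan([(531.5,-38.7,160,4.5),(531.5,-38.7,96,4.5,25)])
plan([(531.5,-38.7,160,4.5),(589.2,-275.5,160,14),(589.2,-275.5,80,14),(589.2,-275.5,49,14,8)],start=(531.5,-38.7,96,4.5))
E
```

```text
scene 329 88.0 [531.9 -38.5] [64.9 26.4] 6.0 px 288.0 241.0
scene 143 87.0 [ 641.3 -121.3] [21.  31.5] 83.9 px 223.0 255.0
scene 400 90.0 [646.5 -37.1] [44.7 44.6] 51.7 px 251.0 277.0
scene 159 86.0 [539.9 118.6] [20.9 32. ] 10.2 px 346.0 283.0
scene 180 87.0 [634.7  36.6] [21.2 33.3] 45.1 px 283.0 294.0
side 131 87.0 [538.7 115.5] [20.  35.4] 8.3 px 344.0 200.0
side 156 88.0 [634.1  34.8] [21.1 32.9] 42.2 px 401.0 219.0
side 415 90.0 [645.8 -39. ] [45.5 43.9] 45.3 px 420.0 243.0
side 455 89.0 [530.9 -39.5] [63.9 26.9] 4.8 px 362.0 253.0
side 213 87.0 [ 639.6 -122.4] [22.5 32.8] 83.8 px 435.0 277.0
case
scene 236 41.0 [ 611.5 -357.4] [64.  25.7] 15.3 px 165.0 209.0
side 856 42.0 [ 610.9 -358.6] [65.8 25.7] 13.6 px 477.0 423.0
from [ 611.3 -358.5  158.3] 14.1 q [ 0.58  0.63 -0.14  1.43  0.09  1.08 -0.9 ]
[[0,-37,0,0.02],[-1,-37,0,0.02],[-1,-36,0,0.02],[-2,-37,0,0.02],[-3,-36,0,0.02]]
[[-4,-36,0,0.02],[-4,-36,-1,0.02],[-5,-37,0,0.01],[-6,-36,-1,0.02]]
  -> [531.1 -39.  160.3] 4.3
[[0,0,21,0.0],[0,0,22,0.0],[0,0,21,0.0]]
  -> [531.1 -39.   96.3] 4.3
from [531.5 -38.7  96. ] 4.5 q [ 0.58  0.63 -0.14  1.43  0.09  1.08 -0.9 ]
[[0,0,-32,0.0],[0,0,-32,0.0]]
  -> [531.5 -38.7 160. ] 4.5
[[6,34,0,-0.02],[5,35,0,-0.02],[4,35,0,-0.03],[3,35,0,-0.02],[2,34,0,-0.03]]
[[2,35,0,-0.02],[0,34,0,-0.03]]
  -> [ 588.7 -275.2  160. ] 14.2
[[0,0,27,0.0],[0,0,26,0.0],[0,0,27,0.0]]
  -> [ 588.7 -275.2   80. ] 14.2
[[0,0,8,0.0],[0,0,8,0.0],[0,0,8,0.0],[0,0,7,0.0]]
  -> [ 588.7 -275.2   49. ] 14.2
```

>>> step_arm(
  increments=[
    [0, -37, 0, 0.02],
    [-1, -37, 0, 0.02],
    [-1, -36, 0, 0.02],
    [-2, -37, 0, 0.02],
    [-3, -36, 0, 0.02],
  ],
  claw=60,
)

```text
clock: 9.4
eef_pos: [0.5664, -0.1793, 0.1582]
eef_rot: [-3.141, 0.002, 0.145]
ft_force: [0.7, 0.5, -0.5]
opening: 0.0565
finger_force: 0.0
```

>>> step_arm(
  increments=[
    [-4, -36, 0, 0.02],
    [-4, -36, -1, 0.02],
    [-5, -37, 0, 0.01],
    [-6, -36, -1, 0.02],
    [0, 0, 0, 0],
  ],
)

```text
clock: 9.9
eef_pos: [0.5302, -0.0344, 0.1607]
eef_rot: [-3.14, 0.002, 0.081]
ft_force: [0.4, -0.8, 0.1]
opening: 0.0565
finger_force: 0.0
```

>>> step_arm(
  increments=[
    [0, 0, 21, 0],
    [0, 0, 22, 0],
    [0, 0, 21, 0],
    [0, 0, 0, 0],
    [0, 0, 0, 0],
  ],
)

```text
clock: 10.4
eef_pos: [0.5313, -0.0394, 0.0972]
eef_rot: [-3.141, 0.001, 0.076]
ft_force: [-0.4, 0.5, 1.1]
opening: 0.0567
finger_force: 0.0
```

>>> step_arm(
  increments=[
    [0, 0, 0, 0],
    [0, 0, 0, 0],
    [0, 0, 0, 0],
    [0, 0, 0, 0],
    [0, 0, 0, 0],
  ],
  claw=0,
)

```text
clock: 10.9
eef_pos: [0.5317, -0.0393, 0.0977]
eef_rot: [3.141, -0.0, 0.076]
ft_force: [-1.1, 0.1, 4.0]
opening: 0.0237
finger_force: 30.0
```

>>> step_arm(
  increments=[
    [0, 0, 0, 0],
    [0, 0, 0, 0],
    [0, 0, -32, 0],
    [0, 0, -32, 0],
    [0, 0, 0, 0],
  ],
)

```text
clock: 11.4
eef_pos: [0.5334, -0.0392, 0.165]
eef_rot: [3.141, -0.005, 0.076]
ft_force: [0.3, 0.2, -0.8]
opening: 0.0237
finger_force: 30.0
```

>>> step_arm(
  increments=[
    [6, 34, 0, -0.02],
    [5, 35, 0, -0.02],
    [4, 35, 0, -0.03],
    [3, 35, 0, -0.02],
    [2, 34, 0, -0.03],
  ],
)

```text
clock: 11.9
eef_pos: [0.572, -0.2102, 0.1607]
eef_rot: [-3.141, 0.001, 0.197]
ft_force: [0.3, 0.1, -0.2]
opening: 0.0238
finger_force: 30.0
```

>>> step_arm(
  increments=[
    [2, 35, 0, -0.02],
    [0, 34, 0, -0.03],
    [0, 0, 27, 0],
    [0, 0, 26, 0],
    [0, 0, 27, 0],
  ],
)

```text
clock: 12.4
eef_pos: [0.5878, -0.2759, 0.0797]
eef_rot: [-3.141, 0.0, 0.245]
ft_force: [0.9, 0.8, -0.9]
opening: 0.0237
finger_force: 30.0
```

>>> step_arm(
  increments=[
    [0, 0, 0, 0],
    [0, 0, 8, 0],
    [0, 0, 8, 0],
    [0, 0, 8, 0],
    [0, 0, 0, 0],
  ],
)

```text
clock: 12.9
eef_pos: [0.5878, -0.2757, 0.0567]
eef_rot: [-3.141, 0.001, 0.246]
ft_force: [0.3, 0.3, -0.8]
opening: 0.0237
finger_force: 30.0
```

>>> step_arm(
  increments=[
    [0, 0, 4, 0],
    [0, 0, 4, 0],
    [0, 0, 0, 0],
  ],
)

```text
clock: 13.2
eef_pos: [0.5884, -0.2759, 0.0496]
eef_rot: [3.141, -0.0, 0.246]
ft_force: [0.1, -0.5, -0.7]
opening: 0.0234
finger_force: 30.0
```

>>> step_arm(
  increments=[
    [0, 0, 0, 0],
    [0, 0, 0, 0],
    [0, 0, 0, 0],
    [0, 0, 0, 0],
  ],
  claw=50,
)

```text
clock: 13.6
eef_pos: [0.5882, -0.2758, 0.0494]
eef_rot: [-3.142, -0.0, 0.246]
ft_force: [0.8, -0.4, 0.1]
opening: 0.0467
finger_force: 0.0
```

>>> step_arm(
  increments=[
    [0, 0, -30, 0],
    [0, 0, -40, 0],
    [0, 0, -40, 0],
    [0, 0, 0, 0],
    [0, 0, 0, 0],
  ],
)

```text
clock: 14.1
eef_pos: [0.5885, -0.2761, 0.1602]
eef_rot: [3.141, -0.001, 0.246]
ft_force: [-0.3, 1.0, -0.8]
opening: 0.0473
finger_force: 0.0
```

```bash
python3 - <<'E'
from seg import *
from plan import *
F=grid(("scene","side")); objs(F); print("case");objs(F,(.44,.68,-.45,-.21),(.03,.06))
plan([(646.2,-38.3,160,14),(646.2,-38.3,96,14,25)])
plan([(646.2,-38.3,160,14),(498.4,-298,160,14),(498.4,-298,80,14),(498.4,-298,49,14,8)],start=(646.2,-38.3,96,14))
E
```

```text
scene 146 87.0 [ 641.8 -120.7] [22.5 30.4] 80.2 px 224.0 255.0
scene 396 89.0 [645.8 -37.2] [44.5 45.3] 16.5 px 251.0 277.0
scene 156 89.0 [539.5 118.4] [22.  32.1] 10.0 px 346.0 283.0
scene 181 87.0 [634.8  36.7] [21.1 31.6] 49.0 px 283.0 294.0
side 131 87.0 [538.3 116.4] [21.4 36.8] 6.6 px 344.0 201.0
side 156 87.0 [635.4  34.8] [24.7 32.6] 48.3 px 401.0 219.0
case
scene 237 41.0 [ 610.8 -356.8] [64.3 27.1] 14.9 px 165.0 209.0
scene 258 40.0 [ 589.  -274.6] [64.3 27.4] 14.6 px 195.0 219.0
side 651 41.0 [ 588.7 -276.4] [64.2 25.3] 13.5 px 439.0 375.0
side 852 42.0 [ 610.8 -358.5] [65.  25.5] 13.5 px 477.0 423.0
from [ 587.6 -275.7  158.4] 14.1 q [ 0.5   0.53 -0.15  1.61  0.09  1.01 -1.  ]
[[16,-31,0,0.0],[16,-31,0,0.0],[17,-31,0,0.0],[16,-31,0,0.0],[17,-31,-1,0.0]]
[[16,-31,0,0.0],[17,-30,-1,0.0]]
  -> [646.6 -38.2 160.4] 14.1
[[0,0,21,0.0],[0,0,22,0.0],[0,0,21,0.0]]
  -> [646.6 -38.2  96.4] 14.1
from [646.2 -38.3  96. ] 14.0 q [ 0.5   0.53 -0.15  1.61  0.09  1.01 -1.  ]
[[0,0,-32,0.0],[0,0,-32,0.0]]
  -> [646.2 -38.3 160. ] 14.0
[[-26,27,0,0.0],[-26,27,0,0.0],[-26,27,0,0.0],[-26,27,0,0.0],[-26,27,0,0.0]]
[[-25,27,0,0.0],[-26,27,0,0.0],[-25,27,0,0.0]]
  -> [ 498.6 -297.7  160. ] 14.0
[[0,0,27,0.0],[0,0,26,0.0],[0,0,27,0.0]]
  -> [ 498.6 -297.7   80. ] 14.0
[[0,0,8,0.0],[0,0,8,0.0],[0,0,8,0.0],[0,0,7,0.0]]
  -> [ 498.6 -297.7   49. ] 14.0
```

>>> step_arm(
  increments=[
    [16, -31, 0, 0],
    [16, -31, 0, 0],
    [17, -31, 0, 0],
    [16, -31, 0, 0],
    [17, -31, 0, 0],
  ],
  claw=75,
)

```text
clock: 14.7
eef_pos: [0.6295, -0.1042, 0.158]
eef_rot: [-3.141, 0.002, 0.246]
ft_force: [0.4, 0.2, 0.0]
opening: 0.0707
finger_force: 0.0
```

>>> step_arm(
  increments=[
    [16, -31, 0, 0],
    [17, -30, 0, 0],
    [0, 0, 10, 0],
    [0, 0, 22, 0],
    [0, 0, 22, 0],
  ],
)

```text
clock: 15.2
eef_pos: [0.6466, -0.0386, 0.1035]
eef_rot: [-3.141, 0.001, 0.246]
ft_force: [0.6, 0.1, 0.1]
opening: 0.0703
finger_force: 0.0
```

>>> step_arm(
  increments=[
    [0, 0, 10, 0],
    [0, 0, 0, 0],
    [0, 0, 0, 0],
  ],
)

```text
clock: 15.5
eef_pos: [0.6473, -0.0386, 0.0957]
eef_rot: [-3.141, 0.0, 0.246]
ft_force: [-1.2, 0.9, 1.0]
opening: 0.0706
finger_force: 0.0
```

>>> step_arm(
  increments=[
    [0, 0, 0, 0],
    [0, 0, 0, 0],
    [0, 0, 0, 0],
    [0, 0, 0, 0],
    [0, 0, 0, 0],
  ],
  claw=0,
)

```text
clock: 16.0
eef_pos: [0.6473, -0.0384, 0.0959]
eef_rot: [3.141, -0.001, 0.246]
ft_force: [-0.5, -0.4, 5.7]
opening: 0.0453
finger_force: 30.0
```

>>> step_arm(
  increments=[
    [0, 0, 0, 0],
    [0, 0, 0, 0],
    [0, 0, -32, 0],
    [0, 0, -32, 0],
    [0, 0, 0, 0],
  ],
)

```text
clock: 16.5
eef_pos: [0.6491, -0.0383, 0.1636]
eef_rot: [3.14, -0.006, 0.246]
ft_force: [-0.0, 0.2, 0.0]
opening: 0.0454
finger_force: 30.0
```

>>> step_arm(
  increments=[
    [-26, 27, 0, 0],
    [-26, 27, 0, 0],
    [-26, 27, 0, 0],
    [-26, 27, 0, 0],
    [-26, 27, 0, 0],
  ],
)

```text
clock: 17.0
eef_pos: [0.5527, -0.202, 0.1589]
eef_rot: [-3.141, 0.001, 0.246]
ft_force: [1.0, -0.3, -0.3]
opening: 0.0449
finger_force: 30.0
```

>>> step_arm(
  increments=[
    [-25, 27, 0, 0],
    [-26, 27, 0, 0],
    [-25, 27, 0, 0],
    [0, 0, 27, 0],
    [0, 0, 26, 0],
  ],
)

```text
clock: 17.5
eef_pos: [0.4992, -0.2993, 0.1057]
eef_rot: [3.141, -0.0, 0.244]
ft_force: [0.1, 1.1, -0.9]
opening: 0.0455
finger_force: 30.0
```

>>> step_arm(
  increments=[
    [0, 0, 26, 0],
    [0, 0, 0, 0],
    [0, 0, 0, 0],
  ],
)

```text
clock: 17.8
eef_pos: [0.4998, -0.2978, 0.0805]
eef_rot: [-3.141, 0.001, 0.246]
ft_force: [0.7, 0.4, 0.4]
opening: 0.0453
finger_force: 30.0
```

```bash
python3 - <<'E'
from plan import *
plan([(499,-298,80,14)])
f=ctrl.grab_frame("wrist"); save(f,"w2")
E
```

```text
from [ 499.8 -297.8   80.5] 14.1 q [ 0.58  0.52 -0.13  1.83  0.09  0.79 -0.91]
[[-1,0,1,0.0]]
  -> [ 498.8 -298.1   79.5] 14.1
```

View pics/w2.png

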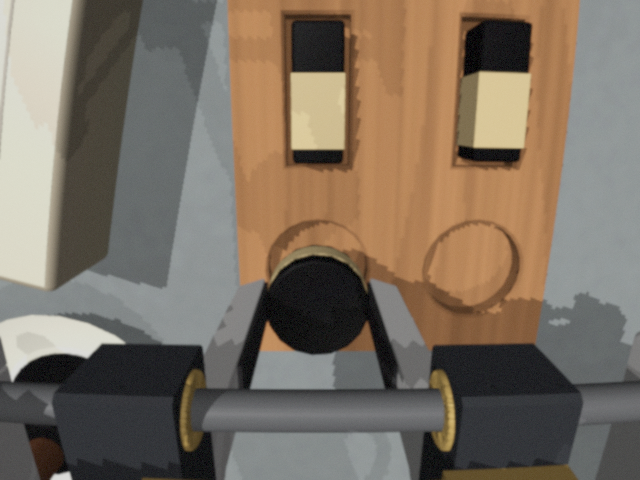

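The bars sit in their slots ((318,90),(495,90)), and the cake (318,300) hangs in line with its pocket (317,262, lower down).

>>> step_arm(
  increments=[
    [0, 0, 8, 0],
    [0, 0, 8, 0],
    [0, 0, 8, 0],
    [0, 0, 0, 0],
  ],
)

```text
clock: 18.25
eef_pos: [0.4993, -0.2977, 0.0552]
eef_rot: [-3.14, 0.001, 0.246]
ft_force: [-0.6, 0.6, -0.5]
opening: 0.045
finger_force: 30.0
```

>>> step_arm(
  increments=[
    [0, 0, 4, 0],
    [0, 0, 3, 0],
    [0, 0, 0, 0],
  ],
)

```text
clock: 18.55
eef_pos: [0.4997, -0.2979, 0.0491]
eef_rot: [-3.141, 0.0, 0.246]
ft_force: [0.2, -0.1, -0.7]
opening: 0.045
finger_force: 30.0
```

>>> step_arm(
  increments=[
    [0, 0, 0, 0],
    [0, 0, 0, 0],
    [0, 0, 0, 0],
    [0, 0, 0, 0],
  ],
  claw=65,
)

```text
clock: 18.95
eef_pos: [0.4999, -0.298, 0.0496]
eef_rot: [3.141, -0.0, 0.246]
ft_force: [0.2, -0.3, -0.1]
opening: 0.0613
finger_force: 0.0
```

>>> step_arm(
  increments=[
    [0, 0, -30, 0],
    [0, 0, -40, 0],
    [0, 0, -40, 0],
    [0, 0, 0, 0],
    [0, 0, 0, 0],
  ],
)

```text
clock: 19.45
eef_pos: [0.5001, -0.2982, 0.1601]
eef_rot: [3.14, -0.001, 0.246]
ft_force: [-0.6, -0.4, -1.4]
opening: 0.0612
finger_force: 0.0
```

```bash
python3 - <<'E'
from seg import *
from plan import *
F=grid(("scene","side")); objs(F); print("case");objs(F,(.44,.68,-.45,-.21),(.03,.06))
E
```

```text
scene 145 88.0 [ 640.8 -121.2] [21.3 31.2] 86.4 px 223.0 255.0
scene 158 87.0 [539.9 119.1] [21.7 32. ] 9.9 px 346.0 283.0
scene 181 86.0 [635.6  36.6] [21.9 31.8] 42.5 px 283.0 294.0
side 129 87.0 [538.3 117.2] [20.5 34. ] 8.9 px 344.0 200.0
case
scene 226 39.0 [ 500.  -296.2] [44.3 44.1] 47.0 px 216.0 193.0
scene 233 40.0 [ 611.6 -357.5] [63.9 27.7] 16.2 px 165.0 209.0
scene 263 41.0 [ 588.8 -274.3] [66.8 28.7] 9.9 px 195.0 219.0
side 759 41.0 [ 498.7 -298.8] [44.9 45.2] 25.7 px 390.0 401.0
side 856 42.0 [ 610.9 -358.4] [65.3 25.6] 14.0 px 477.0 423.0
```

```bash
python3 - <<'E'
from plan import *
plan([(640.5,-121.7,160,-7),(640.5,-121.7,86,-7,25),(640.5,-121.7,160,-7),(535,300,160,45),(535,300,65,45),(535,300,160,45),(635,36,160,135)],step=45)
E
```

```text
from [ 499.4 -297.7  158.4] 14.1 q [ 0.59  0.42 -0.14  1.79  0.07  0.94 -0.9 ]
[[30,-23,0,0.06],[29,-24,0,0.06],[27,-26,0,0.06],[25,-28,-1,0.06],[24,-29,0,0.06]]
[[21,-31,-1,0.07]]
  -> [ 640.  -121.5  160.4] -7.1
[[0,0,25,0.0],[0,0,25,0.0],[0,0,24,0.0]]
  -> [ 640.  -121.5   86.4] -7.1
[[0,0,-37,0.0],[0,0,-37,0.0]]
  -> [ 640.  -121.5  160.4] -7.1
[[-16,-41,0,-0.09],[-12,-42,0,-0.09],[-8,-43,0,-0.09],[-4,-43,0,-0.09],[0,-43,0,-0.09]]
[[3,-43,0,-0.09],[7,-43,0,-0.09],[11,-42,0,-0.09],[15,-41,0,-0.09],[19,-39,0,-0.1]]
  -> [534.8 300.4 160.4] 45.0
[[0,0,32,0.0],[0,0,32,0.0],[0,0,31,0.0]]
  -> [534.8 300.4  65.4] 45.0
[[0,0,-32,0.0],[0,0,-31,0.0],[0,0,-32,0.0]]
  -> [534.8 300.4 160.4] 45.0
[[-8,18,0,-0.11],[-10,17,0,-0.11],[-12,16,0,-0.11],[-14,15,0,-0.11],[-15,13,0,-0.11]]
[[-17,11,0,-0.11],[-18,10,0,-0.11],[-19,7,0,-0.11],[-20,5,0,-0.12],[-20,3,0,-0.11]]
[[-20,1,0,-0.12],[-20,-2,0,-0.11],[-20,-4,0,-0.12],[-20,-6,0,-0.11]]
  -> [634.8  35.5 160.4] 135.0
```

>>> step_arm(
  increments=[
    [30, -23, 0, 0.06],
    [29, -24, 0, 0.06],
    [27, -26, 0, 0.06],
    [25, -28, 0, 0.06],
    [24, -29, 0, 0.06],
  ],
  claw=60,
)

```text
clock: 20.05
eef_pos: [0.6181, -0.1501, 0.1579]
eef_rot: [-3.141, 0.002, -0.057]
ft_force: [-0.0, -1.4, 0.1]
opening: 0.0565
finger_force: 0.0
```

>>> step_arm(
  increments=[
    [21, -31, 0, 0.07],
    [0, 0, 15, 0],
    [0, 0, 25, 0],
    [0, 0, 25, 0],
    [0, 0, 9, 0],
  ],
)

```text
clock: 20.55
eef_pos: [0.6386, -0.1217, 0.0819]
eef_rot: [-3.141, 0.005, -0.124]
ft_force: [-23.8, 3.6, 85.2]
opening: 0.0562
finger_force: 44.0
```

>>> step_arm(
  increments=[
    [0, 0, 0, 0],
    [0, 0, 0, 0],
  ],
)

```text
clock: 20.75
eef_pos: [0.6402, -0.1219, 0.0849]
eef_rot: [-3.141, 0.001, -0.124]
ft_force: [1.3, 0.3, -0.5]
opening: 0.0565
finger_force: 0.0
```

>>> step_arm(
  increments=[
    [0, 0, 0, 0],
    [0, 0, 0, 0],
    [0, 0, 0, 0],
    [0, 0, 0, 0],
    [0, 0, 0, 0],
  ],
  claw=0,
)

```text
clock: 21.25
eef_pos: [0.6406, -0.1217, 0.0855]
eef_rot: [-3.142, -0.0, -0.124]
ft_force: [0.2, 0.3, 1.2]
opening: 0.0215
finger_force: 30.0
```

>>> step_arm(
  increments=[
    [0, 0, 0, 0],
    [0, 0, 0, 0],
    [0, 0, -37, 0],
    [0, 0, -37, 0],
    [0, 0, 0, 0],
  ],
)

```text
clock: 21.75
eef_pos: [0.6429, -0.122, 0.1645]
eef_rot: [3.141, -0.007, -0.124]
ft_force: [1.1, -0.1, 0.4]
opening: 0.0213
finger_force: 30.0
```

>>> step_arm(
  increments=[
    [-16, -41, 0, -0.09],
    [-12, -42, 0, -0.09],
    [-8, -43, 0, -0.09],
    [-4, -43, 0, -0.09],
    [0, -43, 0, -0.09],
  ],
)

```text
clock: 22.25
eef_pos: [0.5878, 0.0912, 0.1592]
eef_rot: [-3.142, 0.0, 0.33]
ft_force: [0.6, 0.5, 0.5]
opening: 0.0218
finger_force: 30.0
```

>>> step_arm(
  increments=[
    [3, -43, 0, -0.09],
    [7, -43, 0, -0.09],
    [11, -42, 0, -0.09],
    [15, -41, 0, -0.09],
    [19, -39, 0, -0.1],
  ],
)

```text
clock: 22.75
eef_pos: [0.5346, 0.3017, 0.1591]
eef_rot: [-3.141, 0.0, 0.789]
ft_force: [0.3, 0.4, -0.2]
opening: 0.0218
finger_force: 30.0
```

>>> step_arm(
  increments=[
    [0, 0, 0, 0],
    [0, 0, 30, 0],
    [0, 0, 30, 0],
    [0, 0, 25, 0],
    [0, 0, 10, 0],
  ],
)

```text
clock: 23.25
eef_pos: [0.5343, 0.2992, 0.0618]
eef_rot: [-3.141, 0.003, 0.786]
ft_force: [-0.5, 0.3, 0.0]
opening: 0.0219
finger_force: 30.0
```

>>> step_arm(
  increments=[
    [0, 0, 0, 0],
    [0, 0, 0, 0],
    [0, 0, 0, 0],
    [0, 0, 0, 0],
  ],
  claw=60,
)

```text
clock: 23.65
eef_pos: [0.5359, 0.3003, 0.0655]
eef_rot: [3.141, -0.001, 0.786]
ft_force: [-0.4, 0.1, -0.1]
opening: 0.0499
finger_force: 0.0
```

>>> step_arm(
  increments=[
    [0, 0, -32, 0],
    [0, 0, -31, 0],
    [0, 0, -32, 0],
    [0, 0, 0, 0],
  ],
)

```text
clock: 24.05
eef_pos: [0.5371, 0.3013, 0.1643]
eef_rot: [3.14, -0.007, 0.786]
ft_force: [-0.5, 1.2, 0.4]
opening: 0.0563
finger_force: 0.0
```

>>> step_arm(
  increments=[
    [-8, 18, 0, -0.11],
    [-10, 17, 0, -0.11],
    [-12, 16, 0, -0.11],
    [-14, 15, 0, -0.11],
    [-15, 13, 0, -0.11],
  ],
)

```text
clock: 24.55
eef_pos: [0.5713, 0.206, 0.1594]
eef_rot: [3.141, -0.0, 1.34]
ft_force: [0.0, -0.3, 0.3]
opening: 0.0563
finger_force: 0.0
```

>>> step_arm(
  increments=[
    [-17, 11, 0, -0.11],
    [-18, 10, 0, -0.11],
    [-19, 7, 0, -0.11],
    [-20, 5, 0, -0.12],
    [-20, 3, 0, -0.11],
  ],
)

```text
clock: 25.05
eef_pos: [0.6064, 0.1103, 0.1594]
eef_rot: [3.141, 0.0, 1.901]
ft_force: [0.8, 0.5, 0.7]
opening: 0.0563
finger_force: 0.0
```

>>> step_arm(
  increments=[
    [-20, 1, 0, -0.12],
    [-20, -2, 0, -0.11],
    [-20, -4, 0, -0.12],
    [-20, -6, 0, -0.11],
    [0, 0, 0, 0],
  ],
)

```text
clock: 25.55
eef_pos: [0.6361, 0.0318, 0.1589]
eef_rot: [-3.141, 0.0, 2.356]
ft_force: [0.3, 0.6, -0.1]
opening: 0.0567
finger_force: 0.0
```

```bash
python3 - <<'E'
from seg import *
from plan import *
F=grid(("scene","side","wrist")); objs(F); print("tin");objs(F,(.475,.64,.245,.405),(.02,.06))
plan([(635,36,160,135)])
E
```

```text
scene 158 86.0 [540.3 118.9] [23.  31.1] 11.8 px 346.0 283.0
scene 135 87.0 [635.4  36.7] [20.6 33.3] 50.5 px 284.0 294.0
side 130 86.0 [538.1 115.3] [21.5 35.4] 5.2 px 344.0 200.0
side 157 87.0 [635.2  35.1] [22.9 32.8] 47.2 px 401.0 219.0
wrist 2707 86.0 [538.7 116.3] [22.3 34.3] 8.0 px 299.0 33.0
wrist 1945 86.0 [633.9  34.9] [21.5 33.4] 45.4 px 318.0 259.0
tin
scene 115 60.0 [476.1 265.2] [ 2.  37.2] 0.4 px 421.0 309.0
scene 185 31.0 [535.3 299.9] [33.7 20.9] 45.5 px 421.0 345.0
from [635.1  35.8 159.4] 134.9 q [ 0.39  0.6  -0.69  1.63  0.42  1.07  0.36]
[[0,0,-1,0.0]]
  -> [635.1  35.8 160.4] 134.9
```

>>> step_arm(
  increments=[
    [0, 0, 25, 0],
    [0, 0, 22, 0],
    [0, 0, 12, 0],
    [0, 0, 8, 0],
    [0, 0, 5, 0],
  ],
)

```text
clock: 26.2
eef_pos: [0.6354, 0.0358, 0.0873]
eef_rot: [3.141, -0.0, 2.356]
ft_force: [1.1, -0.6, 1.4]
opening: 0.0563
finger_force: 0.0
```

>>> step_arm(
  increments=[
    [0, 0, 0, 0],
    [0, 0, 0, 0],
    [0, 0, 0, 0],
    [0, 0, 0, 0],
    [0, 0, 0, 0],
  ],
  claw=0,
)

```text
clock: 26.7
eef_pos: [0.6355, 0.0352, 0.0878]
eef_rot: [3.141, 0.0, 2.356]
ft_force: [-1.0, -0.2, 2.9]
opening: 0.0221
finger_force: 30.0
```

>>> step_arm(
  increments=[
    [0, 0, 0, 0],
    [0, 0, 0, 0],
    [0, 0, -37, 0],
    [0, 0, -37, 0],
    [0, 0, 0, 0],
  ],
)

```text
clock: 27.2
eef_pos: [0.6373, 0.0358, 0.166]
eef_rot: [3.137, 0.004, 2.356]
ft_force: [0.6, 0.2, 0.1]
opening: 0.0219
finger_force: 30.0
```

```bash
python3 - <<'E'
from plan import *
plan([(585,325,160,98),(585,325,66,98),(585,325,160,98),(539,117,160,98)],step=42)
E
```

```text
from [637.3  35.8 166. ] 135.0 q [ 0.39  0.59 -0.7   1.62  0.42  1.07  0.36]
[[35,24,1,0.09],[36,21,1,0.09],[38,17,1,0.09],[40,14,1,0.09],[41,10,1,0.1]]
[[41,6,0,0.09],[42,3,1,0.1]]
  -> [585.4 325.1 160. ] 97.7
[[0,0,31,0.0],[0,0,31,0.0],[0,0,32,0.0]]
  -> [585.4 325.1  66. ] 97.7
[[0,0,-31,0.0],[0,0,-32,0.0],[0,0,-31,0.0]]
  -> [585.4 325.1 160. ] 97.7
[[-33,-12,0,0.0],[-33,-12,0,0.0],[-33,-12,0,0.0],[-34,-13,0,0.0],[-33,-12,0,0.0]]
[[-34,-13,0,0.0]]
  -> [539.  116.9 160. ] 97.7
```

>>> step_arm(
  increments=[
    [35, 24, 0, 0.09],
    [36, 21, 0, 0.09],
    [38, 17, 0, 0.09],
    [40, 14, 0, 0.09],
    [41, 10, 0, 0.1],
  ],
)

```text
clock: 27.7
eef_pos: [0.5971, 0.2436, 0.1609]
eef_rot: [-3.141, 0.0, 1.892]
ft_force: [1.8, 0.9, 0.0]
opening: 0.0215
finger_force: 30.0
```

>>> step_arm(
  increments=[
    [41, 6, 0, 0.09],
    [42, 3, 0, 0.1],
    [0, 0, 0, 0],
    [0, 0, 30, 0],
    [0, 0, 30, 0],
  ],
)

```text
clock: 28.2
eef_pos: [0.5836, 0.3247, 0.1007]
eef_rot: [3.14, -0.0, 1.706]
ft_force: [1.3, -0.7, -0.6]
opening: 0.0217
finger_force: 30.0
```

>>> step_arm(
  increments=[
    [0, 0, 25, 0],
    [0, 0, 10, 0],
    [0, 0, 0, 0],
  ],
)

```text
clock: 28.5
eef_pos: [0.5829, 0.324, 0.0651]
eef_rot: [-3.139, 0.001, 1.706]
ft_force: [-0.7, -0.2, -0.2]
opening: 0.0215
finger_force: 30.0
```

>>> step_arm(
  increments=[
    [0, 0, 0, 0],
    [0, 0, 0, 0],
    [0, 0, 0, 0],
    [0, 0, 0, 0],
  ],
  claw=60,
)

```text
clock: 28.9
eef_pos: [0.5838, 0.3246, 0.0672]
eef_rot: [3.141, -0.0, 1.706]
ft_force: [-0.7, -0.3, -0.6]
opening: 0.0499
finger_force: 0.0
```

>>> step_arm(
  increments=[
    [0, 0, -31, 0],
    [0, 0, -32, 0],
    [0, 0, -32, 0],
    [0, 0, 0, 0],
  ],
)

```text
clock: 29.3
eef_pos: [0.585, 0.3258, 0.1663]
eef_rot: [3.136, -0.002, 1.706]
ft_force: [0.5, 0.1, 0.1]
opening: 0.0563
finger_force: 0.0
```

>>> step_arm(
  increments=[
    [-33, -12, 0, 0],
    [-33, -12, 0, 0],
    [-33, -12, 0, 0],
    [-34, -13, 0, 0],
    [-33, -12, 0, 0],
  ],
)

```text
clock: 29.8
eef_pos: [0.5448, 0.1503, 0.1613]
eef_rot: [3.142, 0.0, 1.706]
ft_force: [0.6, -0.9, 1.0]
opening: 0.0568
finger_force: 0.0
```

>>> step_arm(
  increments=[
    [-34, -13, 0, 0],
    [0, 0, 0, 0],
    [0, 0, 0, 0],
  ],
)

```text
clock: 30.1
eef_pos: [0.5371, 0.1157, 0.1616]
eef_rot: [3.141, 0.0, 1.704]
ft_force: [-0.1, 0.5, 0.3]
opening: 0.0566
finger_force: 0.0
```

```bash
python3 - <<'E'
from seg import *
from plan import *
F=grid(("scene","side","wrist")); objs(F); print("tin");objs(F,(.485,.64,.245,.405),(.02,.06))
plan([(539,117,160,98)])
E
```

```text
scene 148 86.0 [539.4 118.6] [19.6 31.5] 11.1 px 346.0 283.0
side 129 86.0 [538.6 116.3] [20.3 35.1] 7.7 px 345.0 201.0
wrist 1944 86.0 [538.7 116.7] [21.9 33.2] 7.3 px 322.0 259.0
tin
scene 184 30.0 [534.9 300.3] [33.5 21.4] 46.6 px 421.0 345.0
scene 201 30.0 [585.6 325.6] [22.5 33.3] 12.0 px 420.0 373.0
from [537.1 117.5 161.5] 97.8 q [ 0.2   0.42 -0.59  1.85  0.28  0.96 -0.37]
[[-1,2,1,0.0]]
  -> [539.2 116.8 160.5] 97.8
```

>>> step_arm(
  increments=[
    [0, 1, 25, 0],
    [0, 0, 22, 0],
    [0, 0, 13, 0],
    [0, 0, 9, 0],
    [0, 0, 5, 0],
  ],
)

```text
clock: 30.75
eef_pos: [0.538, 0.117, 0.087]
eef_rot: [-3.141, -0.0, 1.706]
ft_force: [0.9, -0.2, 0.4]
opening: 0.0566
finger_force: 0.0
```

>>> step_arm(
  increments=[
    [0, 0, 0, 0],
    [0, 0, 0, 0],
    [0, 0, 0, 0],
    [0, 0, 0, 0],
    [0, 0, 0, 0],
  ],
  claw=0,
)

```text
clock: 31.25
eef_pos: [0.5383, 0.1165, 0.0878]
eef_rot: [3.141, -0.0, 1.706]
ft_force: [0.0, -1.2, 3.5]
opening: 0.0217
finger_force: 30.0
```

>>> step_arm(
  increments=[
    [0, 0, 0, 0],
    [0, 0, 0, 0],
    [0, 0, -37, 0],
    [0, 0, -37, 0],
    [0, 0, 0, 0],
  ],
)

```text
clock: 31.75
eef_pos: [0.5399, 0.1172, 0.1656]
eef_rot: [3.136, -0.0, 1.706]
ft_force: [-0.9, 0.6, -0.7]
opening: 0.0218
finger_force: 30.0
```

```bash
python3 - <<'E'
from plan import *
plan([(545,362,160,90),(545,362,66,90),(545,362,160,90),(450,340,160,84)],step=42)
E
```

```text
from [539.9 117.2 165.6] 97.7 q [ 0.21  0.42 -0.6   1.84  0.28  0.96 -0.37]
[[40,6,1,0.02],[40,6,1,0.02],[41,5,1,0.02],[41,4,1,0.03],[41,2,1,0.02]]
[[40,2,1,0.03]]
  -> [545.  361.7 159.6] 89.7
[[0,0,31,0.0],[0,0,31,0.0],[0,0,32,0.0]]
  -> [545.  361.7  65.6] 89.7
[[0,0,-31,0.0],[0,0,-32,0.0],[0,0,-31,0.0]]
  -> [545.  361.7 159.6] 89.7
[[-7,-32,0,0.03],[-9,-31,0,0.03],[-9,-31,0,0.04]]
  -> [450.1 339.9 159.6] 84.0
```

>>> step_arm(
  increments=[
    [40, 6, 0, 0.02],
    [40, 6, 0, 0.02],
    [41, 5, 0, 0.02],
    [41, 4, 0, 0.03],
    [41, 2, 0, 0.02],
  ],
)

```text
clock: 32.25
eef_pos: [0.5419, 0.3223, 0.1608]
eef_rot: [-3.141, 0.0, 1.594]
ft_force: [0.4, 0.2, -0.0]
opening: 0.0218
finger_force: 30.0
```

>>> step_arm(
  increments=[
    [40, 2, 0, 0.03],
    [0, 0, 0, 0],
    [0, 0, 30, 0],
    [0, 0, 30, 0],
    [0, 0, 25, 0],
  ],
)

```text
clock: 32.75
eef_pos: [0.5428, 0.36, 0.0744]
eef_rot: [-3.141, 0.001, 1.566]
ft_force: [0.3, 0.5, -0.5]
opening: 0.0219
finger_force: 30.0
```

>>> step_arm(
  increments=[
    [0, 0, 10, 0],
    [0, 0, 0, 0],
  ],
)

```text
clock: 32.95
eef_pos: [0.5426, 0.3602, 0.0652]
eef_rot: [-3.14, 0.001, 1.566]
ft_force: [-0.1, 0.2, -0.3]
opening: 0.0219
finger_force: 30.0
```

>>> step_arm(
  increments=[
    [0, 0, 0, 0],
    [0, 0, 0, 0],
    [0, 0, 0, 0],
    [0, 0, 0, 0],
  ],
  claw=60,
)

```text
clock: 33.35
eef_pos: [0.5434, 0.361, 0.0672]
eef_rot: [3.141, -0.0, 1.566]
ft_force: [-0.6, 0.0, -0.1]
opening: 0.0506
finger_force: 0.0
```

>>> step_arm(
  increments=[
    [0, 0, -31, 0],
    [0, 0, -40, 0],
    [0, 0, -40, 0],
    [0, 0, -24, 0],
  ],
)

```text
clock: 33.75
eef_pos: [0.5436, 0.3615, 0.2051]
eef_rot: [3.139, -0.002, 1.566]
ft_force: [-0.7, 0.7, 0.0]
opening: 0.0565
finger_force: 0.0
```

>>> step_arm(
  increments=[
    [-7, -32, 0, 0.03],
    [-9, -31, 0, 0.03],
    [-9, -31, 0, 0.04],
    [-15, -31, 0, 0],
    [-15, -31, 0, 0],
  ],
)

```text
clock: 34.25
eef_pos: [0.3821, 0.3154, 0.2017]
eef_rot: [3.141, -0.0, 1.466]
ft_force: [0.6, 0.5, -0.0]
opening: 0.0561
finger_force: 0.0
```

```bash
python3 - <<'E'
from seg import *
from plan import *
F=grid(("scene","side","wrist")); objs(F,(.45,.73,-.2,.19)); print("tin");objs({'scene':F['scene']},(.485,.64,.245,.405),(.02,.06))
save(F["wrist"],"w3")
P,u,v=cloud(F["wrist"]);P*=1000
im=F["wrist"]["img"][v,u].astype(int)
m=(P[:,0]>280)&(P[:,0]<460)&(P[:,1]>130)&(P[:,1]<350)
red=m&(im[:,0]>90)&(im[:,1]<45)
print('red',cv2.minAreaRect(P[red,:2].astype(np.float32)))
hd=m&(P[:,2]>36)&(P[:,2]<46)&(P[:,1]>275)&(P[:,0]<420)&~red
b=np.zeros((480,640),np.uint8); b[v[hd],u[hd]]=1; n,L=cv2.connectedComponents(b); lab=L[v,u]
for i in range(1,n):
    k=hd&(lab==i)
    if k.sum()>100: print('hd',k.sum(),cv2.minAreaRect(P[k,:2].astype(np.float32)),np.percentile(P[k,2],[5,50,95]))
E
```

```text
tin
scene 187 31.0 [535.3 299.9] [33.4 21.3] 42.0 px 421.0 345.0
scene 184 31.0 [544.7 362. ] [31.5 22.5] 84.4 px 447.0 368.0
scene 199 30.0 [585.7 326.1] [22.  32.2] 10.7 px 420.0 373.0
red ((364.7918395996094, 233.37191772460938), (177.4884033203125, 97.79835510253906), 81.27098083496094)
hd 1833 ((375.9967041015625, 303.9929504394531), (60.6666259765625, 20.004261016845703), 81.41775512695312) [42.14439459 44.37983879 45.5655651 ]
```

View pics/w3.png

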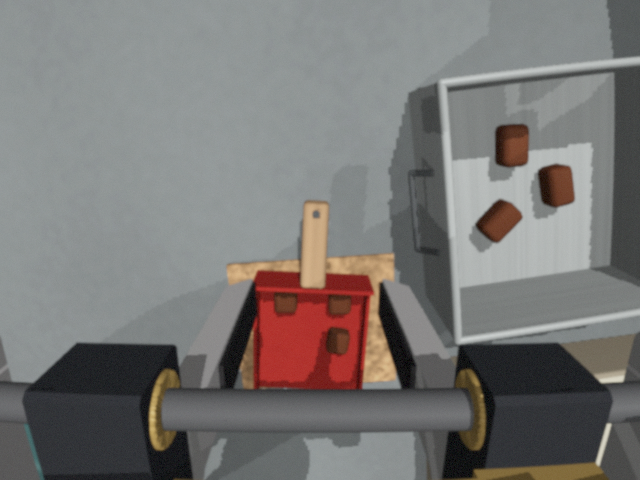

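```bash
python3 - <<'E'
from plan import *
plan([(377.5,302,100,81.4),(377.5,302,44,81.4,15)],step=35)
E
```

```text
from [382.6 315.5 202.2] 84.0 q [-0.19  0.27 -0.65  1.94  0.2   0.99 -1.03]
[[-5,-1,34,0.02],[-5,-1,34,0.01],[-4,-1,34,0.02]]
  -> [377.9 302.  100.2] 81.2
[[0,0,14,0.0],[0,0,14,0.0],[0,0,14,0.0],[0,0,14,0.0]]
  -> [377.9 302.   44.2] 81.2
```

>>> step_arm(
  increments=[
    [-5, -1, 34, 0.02],
    [-5, -1, 34, 0.01],
    [-4, -1, 34, 0.02],
    [0, 0, 14, 0],
    [0, 0, 14, 0],
  ],
)

```text
clock: 34.9
eef_pos: [0.3794, 0.3028, 0.071]
eef_rot: [-3.142, -0.0, 1.416]
ft_force: [0.5, 0.5, -0.7]
opening: 0.0565
finger_force: 0.0
```

>>> step_arm(
  increments=[
    [0, 0, 12, 0],
    [0, 0, 10, 0],
    [0, 0, 6, 0],
    [0, 0, 0, 0],
    [0, 0, 0, 0],
  ],
)

```text
clock: 35.4
eef_pos: [0.379, 0.3026, 0.0438]
eef_rot: [3.141, -0.0, 1.416]
ft_force: [-0.1, 1.1, -0.8]
opening: 0.0561
finger_force: 0.0
```

>>> step_arm(
  increments=[
    [0, 0, 0, 0],
    [0, 0, 0, 0],
    [0, 0, 0, 0],
    [0, 0, 0, 0],
    [0, 0, 0, 0],
  ],
  claw=0,
)

```text
clock: 35.9
eef_pos: [0.3788, 0.3023, 0.0435]
eef_rot: [-3.142, -0.0, 1.416]
ft_force: [0.5, 0.2, 0.3]
opening: 0.0195
finger_force: 11.9
```

>>> step_arm(
  increments=[
    [0, 0, 0, 0],
    [0, 0, 0, 0],
    [0, 0, 0, 0],
  ],
)

```text
clock: 36.2
eef_pos: [0.3788, 0.3023, 0.0435]
eef_rot: [-3.142, -0.0, 1.416]
ft_force: [-0.1, -0.5, 2.5]
opening: 0.0202
finger_force: 30.0
```

>>> step_arm(
  increments=[
    [0, 0, -8, 0],
    [0, 0, -8, 0],
    [0, 0, -8, 0],
    [0, 0, -8, 0],
    [0, 0, -8, 0],
  ],
)

```text
clock: 36.7
eef_pos: [0.3789, 0.3023, 0.0843]
eef_rot: [3.141, -0.0, 1.416]
ft_force: [0.4, -0.1, -1.9]
opening: 0.0202
finger_force: 30.0
```

```bash
python3 - <<'E'
from h import *
f=ctrl.grab_frame("side"); save(f,"s1"); cv2.imwrite("pics/s1c.png",cv2.resize(f["img"][100:300,150:420,::-1],None,fx=2.5,fy=2.5))
E
```

```text
(no output)
```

View pics/s1c.png

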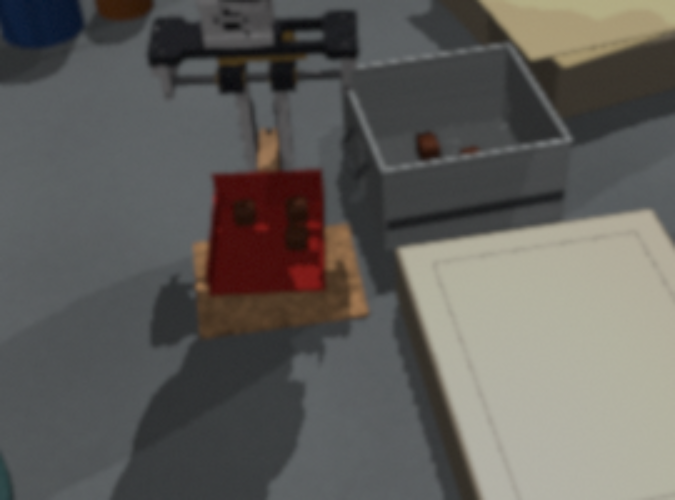

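```bash
cat > sc.py <<'E'
from h import *
def slope(cams=("side","scene")):
    s=ctrl.state(); g=np.array(s["eef_pos"]); y=s["eef_rot"][2]; d=np.array([-np.cos(y),-np.sin(y)]); e=np.array([d[1],-d[0]])
    for c in cams:
        f=ctrl.grab_frame(c); P,u,v=cloud(f); im=f["img"][v,u].astype(int)
        a=(P[:,:2]-g[:2])@d; b=(P[:,:2]-g[:2])@e
        red=(im[:,0]>80)&(im[:,1]<50)&(im[:,0]>2.2*im[:,1])
        k=red&(a>.0)&(a<.18)&(abs(b)<.06)
        if k.sum()<50: print(c,"few",k.sum()); continue
        q=k&(abs(b)<.042)
        A=np.c_[a[q],np.ones(q.sum())]; w=np.ones(q.sum(),bool)
        for _ in range(8):
            x=np.linalg.lstsq(A[w],P[q,2][w],rcond=None)[0]; r=P[q,2]-A@x; w=(abs(r)<.004)
        print(c,q.sum(),w.sum(),"slope deg",np.degrees(np.arctan(x[0])).round(1),"lip a",(a[k].max()*1000).round(),"lip z",((x[0]*a[k].max()+x[1])*1000).round(),"grip z",(g[2]*1000).round())
        dk=(im[:,0]<110)&(im[:,0]>im[:,2]+8)&~red&(a>.01)&(a<.16)&(abs(b)<.045)&(P[:,2]>a*x[0]+x[1]+.008)&(P[:,2]<a*x[0]+x[1]+.03)
        print("  lumps px",dk.sum(), (a[dk].mean()*1000).round() if dk.any() else None)
E
python3 -c "
from sc import *
slope()
from plan import *
plan([(378.8,302.3,140,81.2),(560,405,140,92.5)],step=25)"
```

```text
side 183 180 slope deg -0.5 lip a 159.0 lip z 48.0 grip z 85.0
  lumps px 523 56.0
scene 887 838 slope deg -1.4 lip a 176.0 lip z 45.0 grip z 85.0
  lumps px 213 77.0
from [379.1 302.4  84. ] 81.1 q [-0.26  0.43 -0.57  2.06  0.34  0.74 -1.19]
[[0,0,-19,0.0],[0,0,-18,0.0],[0,0,-19,0.0]]
  -> [379.1 302.4 140. ] 81.1
[[14,18,0,-0.02],[14,18,0,-0.02],[14,19,0,-0.02],[13,19,0,-0.02],[13,19,0,-0.02]]
[[13,20,0,-0.02],[12,20,0,-0.03],[11,20,0,-0.02],[11,20,0,-0.03]]
  -> [560.3 404.6 140. ] 92.6
```

>>> step_arm(
  increments=[
    [0, 0, -16, 0],
    [0, 0, -18, 0],
    [0, 0, -18, 0],
    [0, 0, -14, 0],
    [0, 0, 0, 0],
  ],
)

```text
clock: 37.35
eef_pos: [0.3794, 0.3027, 0.1507]
eef_rot: [3.14, -0.001, 1.416]
ft_force: [-0.7, 0.2, -1.9]
opening: 0.0197
finger_force: 30.0
```

>>> step_arm(
  increments=[
    [14, 18, 0, -0.02],
    [14, 18, 0, -0.02],
    [14, 19, 0, -0.02],
    [13, 19, 0, -0.02],
    [13, 19, 0, -0.02],
  ],
)

```text
clock: 37.85
eef_pos: [0.4796, 0.3593, 0.1481]
eef_rot: [-3.141, 0.001, 1.516]
ft_force: [-0.2, 0.5, -1.1]
opening: 0.0191
finger_force: 30.0
```

>>> step_arm(
  increments=[
    [13, 20, 0, -0.02],
    [12, 20, 0, -0.03],
    [11, 20, 0, -0.02],
    [11, 20, 0, -0.03],
    [0, 0, 0, 0],
  ],
)

```text
clock: 38.35
eef_pos: [0.5614, 0.405, 0.1473]
eef_rot: [-3.14, 0.0, 1.616]
ft_force: [0.2, -0.5, -2.8]
opening: 0.0197
finger_force: 30.0
```

```bash
python3 - <<'E'
from sc import *
from seg import cloud
slope()
f=ctrl.grab_frame("scene"); save(f,"sc2"); cv2.imwrite("pics/sc2c.png",cv2.resize(f["img"][200:430,320:560,::-1],None,fx=2.5,fy=2.5))
P,u,v=cloud(f);P*=1000
m=(abs(P[:,2]-90)<4)&(P[:,0]>440)&(P[:,0]<680)&(P[:,1]>215)&(P[:,1]<250); print(cv2.fitLine(P[m,:2].astype(np.float32),cv2.DIST_L2,0,.01,.01).ravel(), P[m].min(0),P[m].max(0))
from plan import *
plan([(560,404,150,92.5),(560,404,116,92.5,10)])
E
```

```text
side 250 238 slope deg -0.6 lip a 159.0 lip z 110.0 grip z 147.0
  lumps px 485 56.0
scene 2143 2065 slope deg -0.3 lip a 167.0 lip z 109.0 grip z 147.0
  lumps px 446 72.0
[9.9963641e-01 2.6963742e-02 5.6606750e+02 2.3765453e+02] [470.41932992 229.78140549  86.45672749] [653.71610371 249.92861265  93.9858451 ]
from [559.3 404.4 148.2] 92.6 q [-0.29  0.68 -0.57  1.49  0.39  1.1  -0.9 ]
[[0,1,-2,0.0]]
  -> [560.3 404.4 150.2] 92.6
[[0,0,9,0.0],[0,0,8,0.0],[0,0,9,0.0],[0,0,8,0.0]]
  -> [560.3 404.4 116.2] 92.6
```

View pics/sc2c.png

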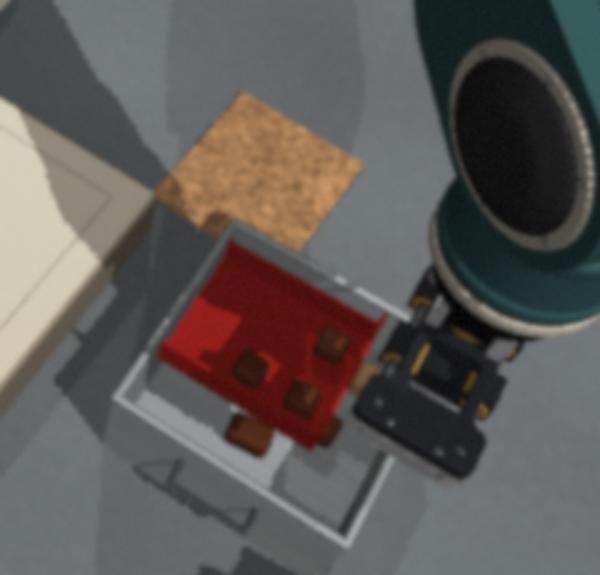

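>>> step_arm(
  increments=[
    [0, 0, 9, 0],
    [0, 0, 9, 0],
    [0, 0, 9, 0],
    [0, 0, 4, 0],
    [0, 0, 2, 0],
  ],
)

```text
clock: 39.0
eef_pos: [0.5598, 0.4044, 0.1157]
eef_rot: [-3.141, 0.0, 1.616]
ft_force: [0.2, -0.8, -2.1]
opening: 0.0197
finger_force: 30.0
```

>>> step_arm(
  increments=[
    [0, 0, 0, 0],
    [-2, 0, 0, 0],
    [-2, 0, 0, 0],
    [0, 0, 0, 0],
  ],
)

```text
clock: 39.4
eef_pos: [0.5605, 0.4002, 0.1167]
eef_rot: [3.141, -0.0, 1.615]
ft_force: [0.1, -0.4, -2.0]
opening: 0.0198
finger_force: 30.0
```

>>> step_arm(
  increments=[
    [-1, 0, 0, 0],
    [-1, 0, 0, 0],
    [0, 0, 0, 0],
  ],
)

```text
clock: 39.7
eef_pos: [0.5604, 0.3984, 0.1165]
eef_rot: [3.142, 0.0, 1.616]
ft_force: [-0.2, 0.0, -1.9]
opening: 0.0195
finger_force: 30.0
```

>>> step_arm(
  increments=[
    [-1, 0, 0, 0],
    [-1, 0, 0, 0],
    [0, 0, 0, 0],
  ],
)

```text
clock: 40.0
eef_pos: [0.5604, 0.3966, 0.1165]
eef_rot: [3.142, -0.0, 1.616]
ft_force: [0.2, -0.2, -2.5]
opening: 0.0198
finger_force: 30.0
```

>>> step_arm(
  increments=[
    [-1, 0, 0, 0],
    [-1, 0, 0, 0],
    [0, 0, 0, 0],
  ],
)

```text
clock: 40.3
eef_pos: [0.5605, 0.3962, 0.1172]
eef_rot: [3.14, -0.003, 1.617]
ft_force: [2.1, 8.0, -1.3]
opening: 0.0199
finger_force: 30.0
```

>>> step_arm(
  increments=[
    [-1, 0, 0, 0],
    [-1, 0, 0, 0],
    [0, 0, 0, 0],
  ],
)

```text
clock: 40.6
eef_pos: [0.5605, 0.396, 0.1179]
eef_rot: [3.139, -0.006, 1.617]
ft_force: [2.3, 15.5, -0.3]
opening: 0.0198
finger_force: 30.0
```

>>> step_arm(
  increments=[
    [-2, 0, -9, 0],
    [-3, 0, -9, 0],
    [-4, 0, -9, 0],
    [0, 0, 0, 0],
  ],
)

```text
clock: 41.0
eef_pos: [0.5612, 0.3852, 0.1454]
eef_rot: [3.14, -0.003, 1.616]
ft_force: [0.1, 9.3, 0.5]
opening: 0.0198
finger_force: 30.0
```

```bash
python3 -c "
from sc import *
slope()"
```

```text
side 143 140 slope deg -11.2 lip a 146.0 lip z 79.0 grip z 145.0
  lumps px 485 53.0
scene 1824 1709 slope deg -10.8 lip a 146.0 lip z 78.0 grip z 145.0
  lumps px 450 62.0
```

>>> step_arm(
  increments=[
    [-4, 0, -9, 0],
    [-4, 0, -8, 0],
    [-5, 0, -8, 0],
    [0, 0, 0, 0],
  ],
)

```text
clock: 41.5
eef_pos: [0.562, 0.3715, 0.17]
eef_rot: [3.14, -0.002, 1.616]
ft_force: [0.6, 7.4, 1.8]
opening: 0.0199
finger_force: 30.0
```

>>> step_arm(
  increments=[
    [-5, 0, -8, 0],
    [-6, 0, -7, 0],
    [-6, 0, -7, 0],
    [0, 0, 0, 0],
  ],
)

```text
clock: 41.9
eef_pos: [0.5628, 0.3541, 0.1915]
eef_rot: [3.14, -0.002, 1.615]
ft_force: [0.5, 5.6, 4.6]
opening: 0.0195
finger_force: 30.0
```

```bash
python3 -c "
from sc import *
slope()"
```

```text
side 197 181 slope deg -30.0 lip a 97.0 lip z 90.0 grip z 192.0
  lumps px 434 44.0
scene 351 213 slope deg -34.1 lip a 120.0 lip z 73.0 grip z 192.0
  lumps px 331 55.0
```

>>> step_arm(
  increments=[
    [-7, 0, -7, 0],
    [-7, 0, -6, 0],
    [-7, 0, -6, 0],
    [0, 0, 0, 0],
  ],
)

```text
clock: 42.4
eef_pos: [0.5637, 0.3328, 0.2101]
eef_rot: [3.14, -0.001, 1.615]
ft_force: [1.7, 4.5, 5.3]
opening: 0.0196
finger_force: 30.0
```

>>> step_arm(
  increments=[
    [-8, 0, -6, 0],
    [-8, 0, -5, 0],
    [-8, 0, -5, 0],
    [0, 0, 0, 0],
  ],
)

```text
clock: 42.8
eef_pos: [0.5646, 0.3082, 0.2257]
eef_rot: [3.141, 0.0, 1.615]
ft_force: [-0.2, 3.5, 4.2]
opening: 0.0197
finger_force: 30.0
```

```bash
python3 -c "
from sc import *
slope()
f=ctrl.grab_frame('scene'); cv2.imwrite('pics/sc3c.png',cv2.resize(f['img'][200:430,320:560,::-1],None,fx=2.5,fy=2.5))"
```

```text
side few 43
scene 153 150 slope deg 38.8 lip a 77.0 lip z 249.0 grip z 226.0
  lumps px 0 None
```

View pics/sc3c.png

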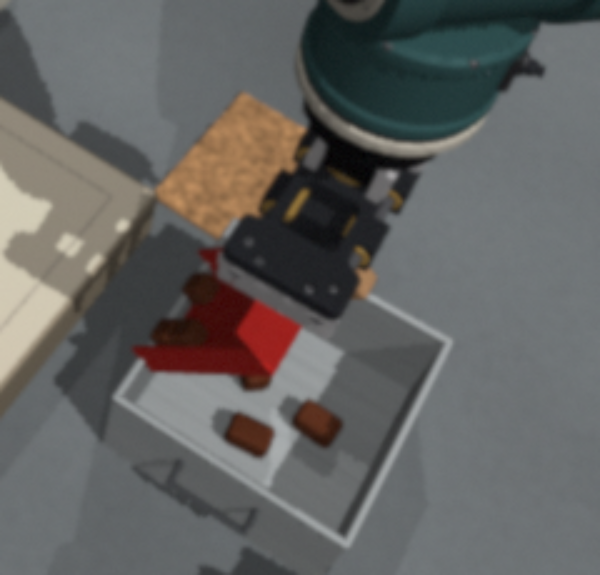

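>>> step_arm(
  increments=[
    [8, 0, 0, 0],
    [10, 0, 0, 0],
    [12, 0, 0, 0],
    [12, 0, 0, 0],
    [8, 0, 0, 0],
  ],
)

```text
clock: 43.45
eef_pos: [0.5615, 0.3605, 0.2252]
eef_rot: [-3.141, -0.0, 1.617]
ft_force: [-0.2, -0.1, -1.6]
opening: 0.0197
finger_force: 30.0
```

>>> step_arm(
  increments=[
    [0, 0, 0, 0],
    [0, 0, 0, 0],
    [0, 0, 0, 0],
    [0, 0, 0, 0],
    [0, 0, 0, 0],
  ],
)

```text
clock: 43.95
eef_pos: [0.5622, 0.3583, 0.2255]
eef_rot: [3.141, 0.0, 1.615]
ft_force: [-0.0, 0.6, -1.8]
opening: 0.0203
finger_force: 30.0
```

```bash
python3 -c "
from sc import *
slope()
f=ctrl.grab_frame('scene'); cv2.imwrite('pics/sc4c.png',cv2.resize(f['img'][200:430,320:560,::-1],None,fx=2.5,fy=2.5))"
```

```text
side 573 483 slope deg -49.8 lip a 43.0 lip z 111.0 grip z 226.0
  lumps px 6 39.0
scene 232 39 slope deg -69.2 lip a 76.0 lip z 9.0 grip z 226.0
  lumps px 294 47.0
```

View pics/sc4c.png

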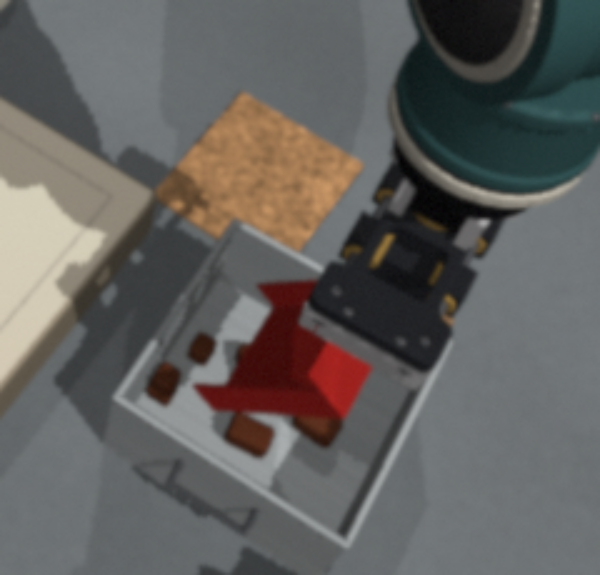

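```bash
python3 - <<'E'
from plan import *
plan([(562,358,275,92.5),(366.5,222.6,275,81.2),(366.5,222.6,170,81.2)],step=30)
E
```

```text
from [562.2 358.5 225.5] 92.6 q [-0.2   0.56 -0.61  1.49  0.33  1.2  -0.81]
[[0,0,-25,0.0],[0,0,-24,0.0]]
  -> [562.2 358.5 274.5] 92.6
[[-16,-25,0,0.02],[-16,-25,0,0.03],[-17,-24,0,0.02],[-18,-24,0,0.03],[-18,-24,0,0.02]]
[[-19,-23,0,0.03],[-20,-23,0,0.02],[-19,-22,0,0.03]]
  -> [366.3 223.1 274.5] 81.1
[[0,0,26,0.0],[0,0,26,0.0],[0,0,26,0.0],[0,0,27,0.0]]
  -> [366.3 223.1 169.5] 81.1
```

>>> step_arm(
  increments=[
    [0, 0, -20, 0],
    [0, 0, -20, 0],
    [0, 0, -9, 0],
    [0, 0, 0, 0],
  ],
)

```text
clock: 44.5
eef_pos: [0.5624, 0.3589, 0.2755]
eef_rot: [3.14, -0.001, 1.616]
ft_force: [-0.3, -0.1, -1.7]
opening: 0.0201
finger_force: 30.0
```

>>> step_arm(
  increments=[
    [-16, -25, 0, 0.02],
    [-16, -25, 0, 0.03],
    [-17, -24, 0, 0.02],
    [-18, -24, 0, 0.03],
    [-18, -24, 0, 0.02],
  ],
)

```text
clock: 45.0
eef_pos: [0.4385, 0.2729, 0.2733]
eef_rot: [-3.141, 0.001, 1.494]
ft_force: [0.5, -0.1, -1.4]
opening: 0.0198
finger_force: 30.0
```

>>> step_arm(
  increments=[
    [-19, -23, 0, 0.03],
    [-20, -23, 0, 0.02],
    [-19, -22, 0, 0.03],
    [0, 0, 0, 0],
    [0, 0, 0, 0],
  ],
)

```text
clock: 45.5
eef_pos: [0.3661, 0.2227, 0.2742]
eef_rot: [3.141, 0.0, 1.415]
ft_force: [-0.3, 0.2, -2.7]
opening: 0.0194
finger_force: 30.0
```

>>> step_arm(
  increments=[
    [0, 0, 25, 0],
    [0, 0, 25, 0],
    [0, 0, 25, 0],
    [0, 0, 15, 0],
    [0, 0, 0, 0],
  ],
)

```text
clock: 46.0
eef_pos: [0.3655, 0.2231, 0.1824]
eef_rot: [-3.138, 0.001, 1.416]
ft_force: [-0.7, -0.4, -1.7]
opening: 0.0198
finger_force: 30.0
```

```bash
python3 - <<'E'
from sc import *
slope()
f=ctrl.grab_frame('scene'); a=cv2.resize(f['img'][180:430,320:560,::-1],None,fx=1.7,fy=1.7)
g=ctrl.grab_frame('side'); b=cv2.resize(g['img'][80:330,160:400,::-1],None,fx=1.7,fy=1.7)
cv2.imwrite('pics/c5.png',np.hstack([a,b])[:, :800])
from plan import *
plan([(366.5,222.6,160,81.2)])
E
```

```text
side 502 432 slope deg -50.1 lip a 78.0 lip z 26.0 grip z 182.0
  lumps px 0 None
scene 144 141 slope deg 39.0 lip a 58.0 lip z 192.0 grip z 182.0
  lumps px 0 None
from [366.7 223.6 185.2] 81.1 q [-0.01  0.16 -0.66  2.1   0.12  0.92 -0.89]
[[-1,0,25,0.0]]
  -> [366.6 222.6 160.2] 81.1
```

View pics/c5.png

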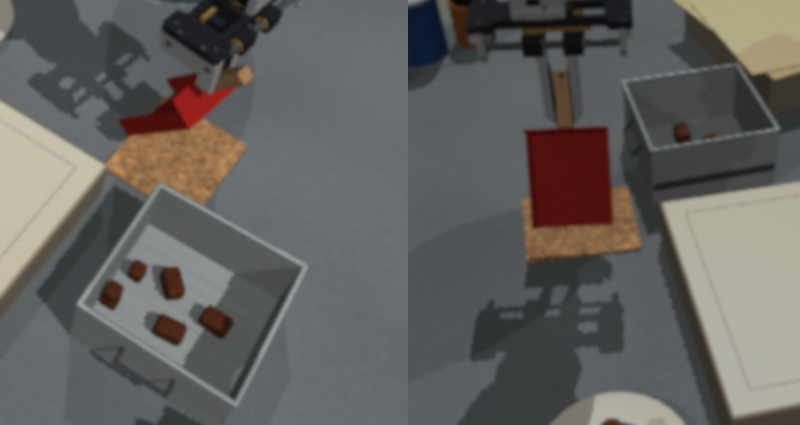

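```bash
python3 - <<'E'
from seg import *
f=ctrl.grab_frame("scene")
P,u,v=cloud(f);P*=1000
im=f["img"][v,u].astype(int)
m=(im[:,0]>im[:,2]*1.6)&(P[:,2]>8)&(P[:,2]<60)&(P[:,0]>472)&(P[:,0]<645)&(P[:,1]>238)&(P[:,1]<412)
b=np.zeros((480,640),np.uint8); b[v[m],u[m]]=1; n,L=cv2.connectedComponents(b); lab=L[v,u]
for i in range(1,n):
    k=m&(lab==i)
    if k.sum()>15: print(k.sum(),P[k].mean(0).round(),np.ptp(P[k],axis=0).round(),P[k].max(0).round())
for c in("scene","side"):
    if c=="side": ctrl.grab_frame(c)
    for o in ctrl.search_frame(c,"end1_c"): print(c,round(o["conf"],2),np.round(o["box"]))
t=f["img"][280:420,350:510,::-1]; cv2.imwrite("pics/t.png",cv2.resize(t,None,fx=5,fy=4.2,interpolation=cv2.INTER_CUBIC)[:600,:800])
E
```

```text
76 [549. 260.  22.] [17. 15. 15.] [556. 268.  27.]
180 [539. 301.  25.] [31. 31. 17.] [552. 316.  31.]
124 [597. 254.  34.] [18. 17. 32.] [604. 262.  44.]
197 [549. 362.  24.] [20. 30. 21.] [556. 377.  31.]
191 [588. 326.  25.] [21. 31. 20.] [597. 341.  30.]
scene 0.64 [395. 333. 408. 346.]
scene 0.57 [144. 172. 241. 251.]
```

View pics/t.png

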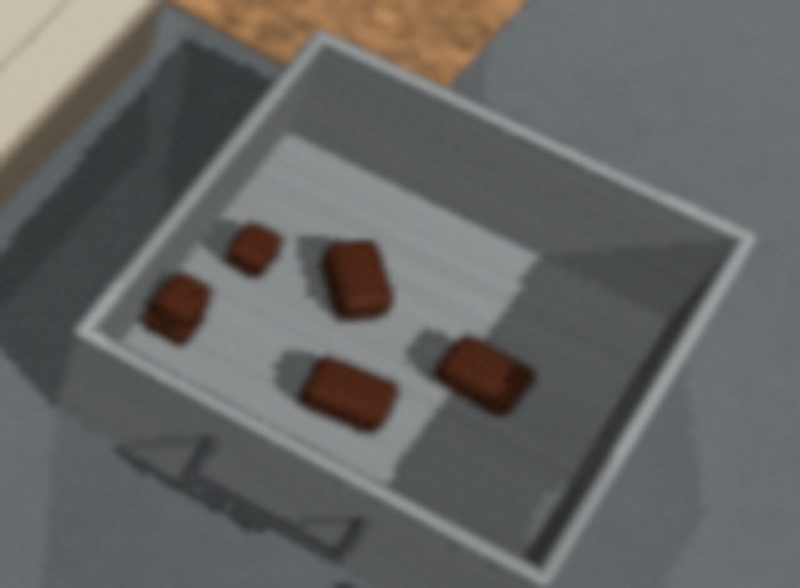

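Tin holds three stubs, one end at (253,250), and two ends stacked at (178,308): everything is in. Now I'll lay the scoop down.

>>> step_arm(
  increments=[
    [0, 0, 8, 0],
    [0, 0, 7, 0],
    [0, 0, 4, 0],
    [0, 0, 0, 0],
    [0, 0, 0, 0],
  ],
)

```text
clock: 46.9
eef_pos: [0.3661, 0.2232, 0.1653]
eef_rot: [-3.141, 0.0, 1.416]
ft_force: [0.3, -0.4, -2.4]
opening: 0.0198
finger_force: 30.0
```

>>> step_arm(
  increments=[
    [0, 0, 3, 0],
    [0, 0, 2, 0],
    [0, 0, 0, 0],
  ],
)

```text
clock: 47.2
eef_pos: [0.3661, 0.2231, 0.1603]
eef_rot: [-3.141, 0.0, 1.416]
ft_force: [0.2, -0.7, -1.2]
opening: 0.0198
finger_force: 30.0
```

>>> step_arm(
  increments=[
    [0, 0, 2, 0],
    [0, 0, 2, 0],
    [0, 0, 0, 0],
  ],
)

```text
clock: 47.5
eef_pos: [0.3661, 0.2231, 0.1562]
eef_rot: [-3.141, 0.0, 1.416]
ft_force: [-0.8, 0.5, -2.5]
opening: 0.0199
finger_force: 30.0
```

>>> step_arm(
  increments=[
    [0, 0, 2, 0],
    [0, 0, 1, 0],
    [0, 0, 0, 0],
  ],
)

```text
clock: 47.8
eef_pos: [0.3661, 0.2231, 0.1533]
eef_rot: [-3.141, 0.0, 1.416]
ft_force: [-0.3, 0.2, -1.2]
opening: 0.02
finger_force: 30.0
```

>>> step_arm(
  increments=[
    [0, 0, 2, 0],
    [7, 0, 5, 0],
    [8, 0, 5, 0],
    [8, 0, 6, 0],
    [0, 0, 0, 0],
  ],
)

```text
clock: 48.3
eef_pos: [0.3701, 0.248, 0.1351]
eef_rot: [3.141, -0.002, 1.417]
ft_force: [2.4, 3.4, 6.4]
opening: 0.0195
finger_force: 30.0
```

>>> step_arm(
  increments=[
    [7, 0, 6, 0],
    [7, 0, 7, 0],
    [6, 0, 7, 0],
    [0, 0, 0, 0],
  ],
)

```text
clock: 48.7
eef_pos: [0.3728, 0.2675, 0.1149]
eef_rot: [-3.141, -0.001, 1.417]
ft_force: [0.6, 2.5, 1.7]
opening: 0.0197
finger_force: 30.0
```

```bash
python3 -c "
from sc import *
slope()"
```

```text
side 608 564 slope deg -30.0 lip a 113.0 lip z 1.0 grip z 115.0
  lumps px 112 48.0
scene 357 204 slope deg -36.1 lip a 107.0 lip z 1.0 grip z 115.0
  lumps px 79 105.0
```

Working: about 30° now. I'll carry on to level.

>>> step_arm(
  increments=[
    [6, 0, 8, 0],
    [6, 0, 8, 0],
    [5, 0, 8, 0],
    [0, 0, 0, 0],
  ],
)

```text
clock: 49.2
eef_pos: [0.3749, 0.2829, 0.0902]
eef_rot: [-3.14, 0.001, 1.417]
ft_force: [1.8, 0.7, 0.9]
opening: 0.0197
finger_force: 30.0
```

>>> step_arm(
  increments=[
    [5, 0, 8, 0],
    [4, 0, 8, 0],
    [4, 0, 9, 0],
    [0, 0, 0, 0],
  ],
)

```text
clock: 49.6
eef_pos: [0.377, 0.2954, 0.0652]
eef_rot: [-3.14, 0.001, 1.416]
ft_force: [1.5, -1.2, -0.1]
opening: 0.0195
finger_force: 30.0
```

>>> step_arm(
  increments=[
    [3, 0, 7, 0],
    [3, 0, 6, 0],
    [0, 0, 0, 0],
    [0, 0, 0, 0],
  ],
)

```text
clock: 50.0
eef_pos: [0.3783, 0.3013, 0.0534]
eef_rot: [-3.141, 0.0, 1.416]
ft_force: [-0.1, -1.0, -1.3]
opening: 0.0197
finger_force: 30.0
```

```bash
python3 -c "
from sc import *
slope()"
```

```text
side 388 368 slope deg -0.8 lip a 140.0 lip z 7.0 grip z 53.0
  lumps px 270 20.0
scene 1036 979 slope deg -1.3 lip a 136.0 lip z 6.0 grip z 53.0
  lumps px 11 61.0
```

>>> step_arm(
  increments=[
    [0, 0, 1, 0],
    [0, 0, 0, 0],
    [0, 0, 0, 0],
  ],
)

```text
clock: 50.4
eef_pos: [0.3785, 0.3014, 0.0526]
eef_rot: [3.141, -0.0, 1.416]
ft_force: [-0.3, 0.6, 1.0]
opening: 0.0201
finger_force: 30.0
```

>>> step_arm(
  increments=[
    [0, 0, 0, 0],
    [0, 0, 0, 0],
    [0, 0, 0, 0],
    [0, 0, 0, 0],
  ],
  claw=60,
)

```text
clock: 50.8
eef_pos: [0.3784, 0.3012, 0.0525]
eef_rot: [-3.141, 0.0, 1.416]
ft_force: [-0.1, -0.0, 0.2]
opening: 0.0484
finger_force: 0.0
```

>>> step_arm(
  increments=[
    [0, 0, -10, 0],
    [0, 0, -30, 0],
    [0, 0, -40, 0],
    [0, 0, -40, 0],
    [0, 0, -40, 0],
  ],
)

```text
clock: 51.3
eef_pos: [0.3779, 0.3012, 0.2148]
eef_rot: [-3.141, -0.0, 1.416]
ft_force: [1.5, -0.6, -0.4]
opening: 0.0566
finger_force: 0.0
```

>>> step_arm(
  increments=[
    [40, 0, 0, 0],
    [40, 0, 0, 0],
    [40, 0, 0, 0],
    [0, 0, 0, 0],
  ],
)

```text
clock: 51.7
eef_pos: [0.3959, 0.4239, 0.213]
eef_rot: [-3.14, -0.002, 1.419]
ft_force: [-1.3, -1.3, 0.4]
opening: 0.0566
finger_force: 0.0
```

```bash
python3 - <<'E'
from seg import *
F=grid(); a=F["scene"]; b=F["side"]
objs(F); print("case");objs(F,(.44,.68,-.45,-.21),(.03,.06))
for c,f in F.items():
    P,u,v=cloud(f);P=P*1000
    im=f["img"][v,u].astype(int)
    m=(P[:,0]>280)&(P[:,0]<460)&(P[:,1]>130)&(P[:,1]<300)
    red=m&(im[:,0]>90)&(im[:,1]<45); r=cv2.minAreaRect(P[red,:2].astype(np.float32))
    fl=red&(P[:,2]<14); x=np.linalg.lstsq(np.c_[P[fl,:2],np.ones(fl.sum())],P[fl,2],rcond=None)[0]
    print(c,np.round(r[0]),np.round(r[1]),round(r[2]),"tilt",np.degrees(x[:2]).round(2),"z",P[fl,2].mean().round(1))
    for n,X,Y,z in(("mug",282,-353,91),): pass
cv2.imwrite("pics/fin.png",np.hstack([cv2.resize(a["img"][100:430,120:520,::-1],(400,330)),cv2.resize(b["img"][100:480,200:540,::-1],(390,436))[:330]]))
for n in("mug","ink_plate"):
    o=[p for p in ctrl.outline_of("scene",n) if p["conf"]>.5][:1]
    if o:
        P,_,_=cloud(a,o[0]["pixels"]); r=cv2.minAreaRect((P[:,:2][P[:,2]>(.085 if n=="mug" else 0)]*1000).astype(np.float32)); print(n,np.round(r[0]))
E
```

```text
case
scene 226 40.0 [ 499.9 -296. ] [46.3 44. ] 48.9 px 216.0 193.0
scene 234 41.0 [ 610.6 -356.2] [64.  26.7] 15.7 px 165.0 209.0
scene 258 40.0 [ 589.4 -274.5] [65.9 27.1] 12.9 px 195.0 219.0
side 657 41.0 [ 588.5 -276.1] [64.  24.9] 14.7 px 439.0 375.0
side 758 42.0 [ 499.3 -299. ] [44. 47.] 73.8 px 390.0 401.0
side 855 41.0 [ 610.8 -358.4] [65.4 25.6] 13.7 px 477.0 423.0
scene [366. 227.] [124.  95.] 86 tilt [1.15 0.31] z 6.6
side [375. 225.] [ 76. 141.] 25 tilt [-0.22 -0.03] z 7.3
mug [ 282. -357.]
ink_plate [ 352. -165.]
```

View pics/fin.png

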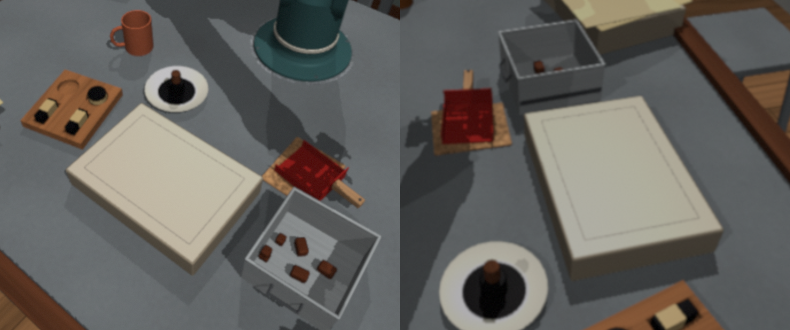

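```bash
python3 -c "
from bench import ctrl
print(ctrl.sign_off())"
```

```text
the job is handed in; nothing more can be done
None
```

The job is handed in, and no verdict came back: both bars and the one cake present are all the way down in their pockets, the three stubs and three crayon ends are in the tin, the empty scoop lies flat on its mat about 12 mm off centre, and the mug and ink plate are where they were; the only hard contact was a brief 85 N touch of the fingertips on the stone while picking up the first stub.

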